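# Ready the descaler spray bottle beside the kettle

### The arm

A 6-joint arm with a two-finger parallel gripper is mounted at the origin on the work surface. World frame = base frame: x ahead of the robot, y to its left, z up, the work surface at z = 0. Lengths are in m, angles in rad, forces in N, time in s.
With the tool pointing down it reaches from about 0.425 to 1.125 m from the base axis. Payload 14.9 kg.
Tool frame: the origin (TCP) lies at the very end of the fingers, on their centre line; the grasp point (between the pads) lies 19 mm behind it; z points along the fingers, y is the line along which they close (so a half turn about z gives the same grasp; the last joint's range is limited). The gripper opens to 91 mm and grips with 3 to 60 N. Pads are 32 mm wide; open, the fingers measure 118 mm over their backs; the gripper's body (76 mm by 178 mm) begins 60 mm behind the grasp point.
Start: joints at [-1.277, 0.379, 1.734, -0, 1.028, -0.033], TCP at [0.225, -0.663, 0.214] pointing down, gripper open.
Joint ranges: [-2.77, 2.77], [-0.74, 2.19], [0, 2.66], [-1.06, 4.2], [0.31, 2.87], [-3.08, 3.08]. Speed limits (rad/s): [1.89, 1.89, 2.39, 3.14, 3.14, 3.14].

### API

Orientations are given as a rotation vector (axis times angle).
In Python, from rig import ctrl, grab_frame, job_done, models gives the robot as it stands. The module is installed in compiled form; this text tells all that it offers.
- The arm moves only by the shell command python3 -m jog 'ROWS' [OPENING] [FORCE]. ROWS is JSON, a list of rows, each a list of 6 numbers: the shift along the world's x, y, z in m, then the turn, a rotation vector about the world's x, y, z in rad. A call has exactly 10 rows; each row shifts and turns the commanded pose from where the row before left it; what a row does not reach is not made up. A row lasts 1/12 s, in which the tool goes at most 41.7 mm and 7.16 degrees, less where a joint would pass 70% of its speed; a pose out of reach is approached as far as the arm can. A call with a gripper value outside its range is refused whole. OPENING is the finger opening in m, from 0 to 0.0912, set as the call begins (- or left out, the last holds). The fingers move at their own pace and stop on an object; FORCE is the grip in N (left out, the last holds). Time passes only in rows, so rows that do not move let the fingers close, or fill a call up. It gives the time, the measured TCP pose, the force, the opening and the grip force at its end, in the units of the state.
- ctrl.sense(): the state, without advancing time (a new reading comes with each control period).
- grab_frame(name): name is "scene" or "top"; returns a dict with "pixels" (420x560x3 uint8, red, green, blue), "depth" (420x560 float32, m along the optical axis (not along the pixel's ray), 0 where there is no reading), "fx", "fy", "cx", "cy" (pixels), "cam_to_world" (4x4, takes a point from camera to world coordinates). Camera axes: x right, y down, z forward; pixel columns grow to the right and rows downward; lengths in m; the calibration is good to about 2 mm. A picture is of the moment at which its call begins.
- job_done(): hands the job in; it is judged then, once.
Trained networks look in the newest picture that a camera, given by its name, has taken for a name from the list of things; names that differ only in an ending like _2 or _b are one class to them, and where a whole thing is asked for, a point or a joint stands for the part that bears it (a point fixed in the world has none). Each returns a list of dicts, best first, with "confidence" (0 to 1); they miss things now and then, are a little off and sometimes report something else, mostly with a low value. They report only what shows in the picture. A call takes as long as a camera call. They do not tell look-alikes from the thing itself.
- models.boxes_of(name, camera): "box" ([left, top, width, height] in pixels, round what is visible of it).
- models.spot_point(name, camera): "at" ([row, column] in pixels: a listed point, or the origin of a listed thing).
The state is a dict: "t": time; "joint_positions": joint angles; "dq": joint speeds; "joint_torque": joint torques, N m; "eef_pos": TCP position; "ee_rot": TCP orientation; "ft_force": force on the tool from outside, world axes, zero at the start; "moment": the same for the moment, N m; "gripper_width": finger opening in m; "finger_force": force on a finger pad.
Only numpy, scipy, OpenCV 4.12 (cv2) and the standard library are available. Lean on these libraries where they do the work, as an engineer would, in place of code of your own. Each camera call takes 0.05 s, during which the arm holds its last target. There are 200 camera calls.

### The job

Get the descaler bottle ready beside the kettle: swing the red clamp lever of the sliding bottle rest all the way out to unlock it, slide the rest until its black pointer lines up with the red mark on the rail, and swing the lever fully back to lock it there. Then take the closed spray bottle out of the steel rack, turn it well upside down for a second to mix it, and set it gently, right way up again, fully seated in the pocket of the sliding rest. Leave the kettle, ramekin, mesh filter and brush where they are.

Things in the scene. Friction and masses are not known exactly. Their poses are not given: they have to be found in the camera images.
- bottle: closed clear spray bottle, green band, white and red head, about 0.3 kg. Square body 54 x 54 x 120 mm, then neck and head, 181 mm in all. Origin: centre of its underside; z from there to the head; nozzle along -x, reaching 46 mm from the axis. It starts leaning back 30 deg in the steel rack, head up, nozzle on the upper side, y level. Grip its y faces 60 to 95 mm up, tool about square to its axis.
- rack_seat (a point): the centre of the pocket floor of the steel rack where the bottle starts, 50 mm above the board; x axis level, the way the rack's back leans away. The rack is fixed, its foot 130 x 110 mm; its pocket is built as the blue one (see cradle).
- cradle (a point): blue pocket of the sliding rest where the bottle ends. Origin: floor centre, 64 mm above the board; z along a seated bottle, leaning 30 deg from vertical to the rail's +y; y level, across the rail. A seated bottle has its origin and z on these. Back plate at x = 27 mm, 44 wide, up to z = 114; side cheeks 62 mm apart, 22 tall, lips flaring out up to z = 33; open in front (-x) and above.
- carriage (a joint): position of the sliding rest along its rail, 0 to 0.18 m, growing towards the rail's +y. Its friction is about 8 N. Move it only when the clamp is open. Body: grey plate 90 x 200 mm, its top 32 mm above the board.
- pointer (a point): tip of the black pointer, 6 mm wide, on the far (+x) edge of the sliding rest, 30 mm above the board; axes x across and y along the rail
- mark: red mark, a strip 20 mm across and 6 mm wide along the rail, on the rail's far (+x) flange; origin at its centre; y axis along the rail. The rest is at the mark when pointer and mark have the same y along the rail.
- clamp (a joint): angle of the red clamp lever: 0 = locked (it points along the rail to -y), 1.57 = unlocked, at its stop (it points to -x, at the robot). Swings level about the vertical axis through clamp_hub, clockwise from above as it opens, stays where it is left, turns with about 1 N at the knob.
- clamp_hub (a point): point on the lever's vertical axis, at the height to grip the knob; fixed on the sliding rest; x axis across the rail, y along it (the way of growing carriage values)
- clamp_knob (a point): the height to grip on the upright red knob at the lever's end: round, 18 mm across, 65 mm from the hub, its top 9 mm above this point, the lever arm's top 31 mm below it. The point lies 82 mm above the board.
- kettle: chrome kettle, 160 mm across, 186 mm tall, origin at the centre of its underside; leave alone
- ramekin: white ceramic ramekin, 84 mm across, 45 mm tall, origin at the centre of its underside; leave alone
- filter: kettle's mesh filter, 56 x 46 x 14 mm, lying flat, origin at the centre of its underside; leave alone
- brush: bamboo scrubbing brush, 205 mm long, 42 mm tall at most, lying bristles down, origin under its bristle block; leave alone
Mind the look-alikes: they are no part of the job. What is meant by the bottle is not blue, orange or yellow, and is the larger of those in its own colour.

How it is judged:
By the outcome, as a careful person would: the job done as asked, in the order asked, and still so for the second after the job is handed in, with the robot touching nothing.
It also fails if it takes over 72 s, if anything falls off the work surface, if the arm or the gripper's body presses on something with over 40 N, if the wrist force passes 120 N, or if a joint passes its speed limit or range.

## Working session

There is one attempt and no reset: what is moved stays moved. The work goes in short steps, Python scripts to look and compute and a shell command to move; the robot and the scene stay as the last step left them, time stands still between calls to the robot, and variables do not carry over. Pictures are saved under pics/ and viewed, at most 10 in all, crops included, and the job is handed in when it is done.

```bash
mkdir -p pics
cat > h.py <<'E'
import numpy as np, cv2
from rig import ctrl, grab_frame, job_done, models
from scipy.spatial.transform import Rotation as R
def W(f,r,c,d=None,z=None):
    T=f["cam_to_world"]; ray=np.array([(c-f["cx"])/f["fx"],(r-f["cy"])/f["fy"],1.])
    if z is not None:
        w=T[:3,:3]@ray; return T[:3,3]+w*(z-T[2,3])/w[2]
    if d is None:
        p=f["depth"][int(r)-1:int(r)+2,int(c)-1:int(c)+2]; p=p[p>0]; d=np.median(p) if p.size else 0
    return T[:3,:3]@(ray*d)+T[:3,3]
def save(f,n,crop=None,s=1):
    im=f["pixels"][...,::-1]
    if crop: t,b,l,r=crop; im=im[t:b,l:r]
    cv2.imwrite("pics/"+n,cv2.resize(im,None,fx=s,fy=s,interpolation=cv2.INTER_CUBIC))
E
python3 - <<'E'
from h import *
np.set_printoptions(precision=4,suppress=True)
Z=dict(rack_seat=.05,cradle=.064,pointer=.03,clamp_hub=.082,clamp_knob=.082,mark=None,bottle=None,kettle=0,ramekin=0,filter=0,brush=0)
for cam in("scene","top"):
    f=grab_frame(cam); save(f,cam+"0.png",s=1.4); np.savez(cam+"0.npz",**f)
    print(cam,f["cam_to_world"][:3].round(3).tolist(),f["fx"])
    for n,z in Z.items():
        for o in models.spot_point(n,cam)[:4]:
            r,c=o["at"]; print(n,round(o["confidence"],2),round(r,1),round(c,1),"depth:",W(f,r,c),"plane:",W(f,r,c,z=z) if z is not None else "")
    print([(round(o["confidence"],2),np.round(o["box"])) for o in models.boxes_of("bottle",cam)])
print(ctrl.sense())
E
```

```text
scene [[-0.553, 0.458, -0.697, 1.46], [0.833, 0.286, -0.473, 0.53], [-0.017, -0.842, -0.539, 0.735]] 398.7679638156295
rack_seat 0.83 181.9 218.4 depth: [ 0.5977 -0.2791  0.094 ] plane: [ 0.5384 -0.3347  0.05  ]
cradle 0.66 213.3 320.6 depth: [0.5488 0.0799 0.067 ] plane: [0.5447 0.0778 0.064 ]
pointer 0.76 235.8 307.0 depth: [0.6006 0.0639 0.0086] plane: [0.626  0.0776 0.03  ]
clamp_hub 0.95 200.9 294.7 depth: [ 0.4336 -0.0803 -0.0013] plane: [ 0.5499 -0.0112  0.082 ]
clamp_knob 0.71 191.8 280.1 depth: [ 0.5385 -0.0726  0.0902] plane: [ 0.5268 -0.0803  0.082 ]
mark 0.65 239.9 309.1 depth: [0.6133 0.0783 0.0069] plane: 
mark 0.47 285.5 471.0 depth: [0.6242 0.5238 0.0586] plane: 
bottle 0.87 155.8 197.4 depth: [ 0.3437 -0.6236  0.0027] plane: 
bottle 0.86 233.2 147.4 depth: [ 0.8731 -0.3302  0.0333] plane: 
bottle 0.7 172.7 168.3 depth: [ 0.5645 -0.563   0.0358] plane: 
bottle 0.67 186.1 220.4 depth: [ 0.5791 -0.2894  0.0659] plane: 
kettle 0.95 282.5 472.5 depth: [0.6222 0.5247 0.0672] plane: [0.5378 0.5242 0.    ]
ramekin 0.87 239.8 228.1 depth: [ 0.7552 -0.1171  0.0193] plane: [ 0.
[... 2007 characters left out ...]
6.])), (0.76, array([398., 212.,  34.,  20.])), (0.74, array([387., 263.,  46.,  17.])), (0.64, array([226., 155.,  24.,  46.])), (0.6, array([352., 202.,  23.,  31.])), (0.38, array([345., 218.,  38.,  29.]))]
{'t': 1.3, 'joint_positions': array([-1.2773,  0.3789,  1.7342,  0.    ,  1.0285, -0.0333]), 'dq': array([ 0.0003,  0.0013,  0.    ,  0.0008,  0.0003, -0.0025]), 'joint_torque': array([ -0.0009, -76.3703, -43.4751,   0.0652,   0.039 ,  -0.    ]), 'eef_pos': array([ 0.2247, -0.6629,  0.2139]), 'ee_rot': array([-3.0997, -0.5111, -0.    ]), 'ft_force': array([0.7877, 0.2986, 0.1841]), 'moment': array([-0.001 , -0.0375, -0.0347]), 'finger_force': 0.0, 'gripper_width': 0.09129033017393447}
```

View pics/scene0.png

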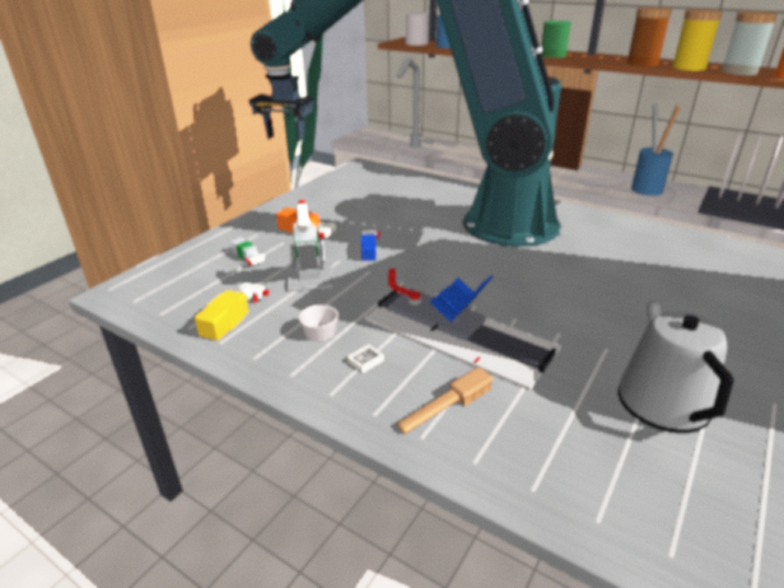

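View pics/top0.png

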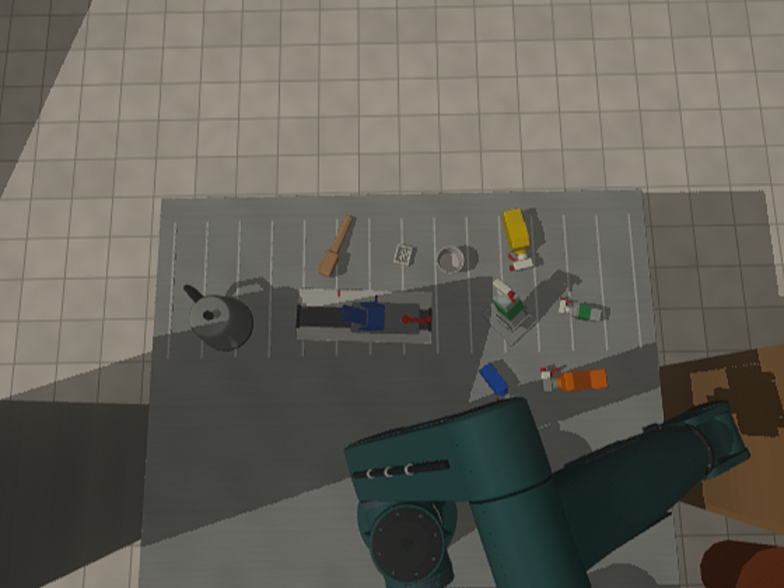

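Candidates for the bottle (top picture, 784-px scale):
- Green upright in the rack at (507,305)
- Small green lying down at (587,312)
- Yellow at (516,230)
- Orange at (583,380)
- Blue at (493,380)

By the description it is the green one in the rack. I'll check that with a close crop and measure the rack, rail and red parts.

Run:
```python
from h import *
np.set_printoptions(precision=4,suppress=True)
t=dict(np.load("top0.npz")); s=dict(np.load("scene0.npz"))
a=cv2.resize(t["pixels"][190:255,205:440,::-1],None,fx=3.4,fy=3.4,interpolation=cv2.INTER_CUBIC)
b=cv2.resize(s["pixels"][135:285,150:400,::-1],None,fx=3.2,fy=2.4,interpolation=cv2.INTER_CUBIC)[:, :799]
b=cv2.resize(s["pixels"][140:260,190:400,::-1],(630,360),interpolation=cv2.INTER_CUBIC)
c=np.zeros((a.shape[0]+360,799,3),np.uint8); c[:a.shape[0]]=a[:,:799]; c[a.shape[0]:,:630]=b
cv2.imwrite("pics/close.png",c)
for nm,f in(("top",t),("scene",s)):
    h=cv2.cvtColor(f["pixels"],cv2.COLOR_RGB2HSV); H,S,V=cv2.split(h)
    for col,m in(("red",((H<6)|(H>174))&(S>140)&(V>60)),("green",(H>50)&(H<85)&(S>110)&(V>50)),("blue",(H>108)&(H<128)&(S>140)&(V>40))):
        n,l,st,ce=cv2.connectedComponentsWithStats(m.astype(np.uint8))
        for i in range(1,n):
            if st[i,4]<3 : continue
            r,cc=ce[i][::-1]; rr,c2=np.where(l==i)
            if not(140<r<300 and 190<cc<440): continue
            P=np.array([W(f,y,x,d=f["depth"][y,x]) for y,x in zip(rr,c2) if f["depth"][y,x]>0])
            print(nm,col,st[i],ce[i][::-1],"med",np.median(P,0),"lo",P.min(0),"hi",P.max(0))
# everything higher than 2cm near rack and rail, from both cams
for nm,f in(("top",t),("scene",s)):
    rr,cc=np.mgrid[0:420,0:560]; d=f["depth"]; ray=np.stack([(cc-f["cx"])/f["fx"],(rr-f["cy"])/f["fy"],np.ones_like(d)],-1)*d[...,None]
    P=ray@f["cam_to_world"][:3,:3].T+f["cam_to_world"][:3,3]; np.save(nm+"P.npy",P)
    for k,(x0,x1,y0,y1) in dict(rack=(.42,.72,-.42,-.22)).items():
        m=(d>0)&(P[...,0]>x0)&(P[...,0]<x1)&(P[...,1]>y0)&(P[...,1]<y1)
        for za,zb in((.006,.03),(.03,.06),(.06,.09),(.09,.12),(.12,.15),(.15,.18),(.18,.21),(.21,.25)):
            q=P[m&(P[...,2]>za)&(P[...,2]<zb)]
            if len(q)>3:
                (cx,cy),(w,hh),an=cv2.minAreaRect(q[:,:2].astype(np.float32)*1000); print(nm,za,len(q),q.mean(0),"rect",round(cx),round(cy),round(w),round(hh),round(an,1))
    # plate/rail orientation
    m=(d>0)&(P[...,0]>.42)&(P[...,0]<.68)&(P[...,1]>-.15)&(P[...,1]<.35)
    for za,zb in((.006,.022),(.024,.042)):
        q=P[m&(P[...,2]>za)&(P[...,2]<zb)]
        (cx,cy),(w,hh),an=cv2.minAreaRect(q[:,:2].astype(np.float32)*1000); print(nm,"rail",za,len(q),"rect",round(cx),round(cy),round(w),round(hh),round(an,2), np.percentile(q[:,2],[10,50,90]))
```

```text
top red [363 181   5   6  11] [183.6364 364.6364] med [ 0.7278 -0.3258  0.0299] lo [ 0.7177 -0.336  -0.0066] hi [ 0.7494 -0.3197  0.036 ]
top red [364 190   3   3   9] [191. 365.] med [ 0.6962 -0.3252  0.034 ] lo [ 0.6905 -0.3301 -0.0003] hi [ 0.7083 -0.3194  0.0401]
top red [242 207   1   5   5] [209. 242.] med [0.6363 0.1919 0.0046] lo [0.627  0.1907 0.0005] hi [0.6442 0.1923 0.0153]
top red [363 208   5   8  19] [211.     364.8421] med [ 0.5794 -0.2878  0.2234] lo [ 0.5669 -0.302   0.1787] hi [ 0.5889 -0.2801  0.2313]
top red [401 212   2   2   3] [212.6667 401.3333] med [ 0.6029 -0.4772  0.0162] lo [ 0.6018 -0.478  -0.0025] hi [ 0.6105 -0.4712  0.0232]
top red [404 215   5   3   6] [215.5    405.8333] med [ 0.5928 -0.4924  0.0195] lo [ 0.5852 -0.5001  0.0032] hi [ 0.5964 -0.4834  0.0249]
top red [287 225  21   6  83] [227.8434 296.3855] med [ 0.5431 -0.0332  0.0512] lo [ 0.5323 -0.0766  0.0154] hi [0.5604 0.0036 0.1004]
top red [386 263   4   2   8] [263.5 387.5] med [ 0.394  -0.3995  0.0308] lo [ 0.3915 -0.4065  0.0223] hi [ 0.3967 -0.3954  0.0398]
top red [393 263   6   6  14] 
[... 2339 characters left out ...]
1 86.61 [0.0256 0.0308 0.0367]
scene 0.006 473 [ 0.5771 -0.2983  0.0131] rect 573 -312 292 161 5.8
scene 0.03 240 [ 0.6204 -0.3192  0.0411] rect 622 -331 69 217 70.7
scene 0.06 175 [ 0.5698 -0.3     0.0745] rect 563 -306 80 93 60.0
scene 0.09 94 [ 0.5958 -0.2784  0.1049] rect 577 -293 76 76 41.6
scene 0.12 144 [ 0.6039 -0.2701  0.1367] rect 579 -274 47 89 87.9
scene 0.15 119 [ 0.5956 -0.2765  0.1606] rect 596 -277 64 54 43.3
scene 0.18 88 [ 0.6178 -0.2575  0.1963] rect 614 -262 41 29 41.3
scene 0.21 68 [ 0.5982 -0.2763  0.2192] rect 597 -276 40 23 48.2
scene rail 0.006 2925 rect 533 85 467 227 87.67 [0.0076 0.01   0.0196]
scene rail 0.024 913 rect 570 117 399 113 85.74 [0.0283 0.0329 0.0351]
```

View pics/close.png

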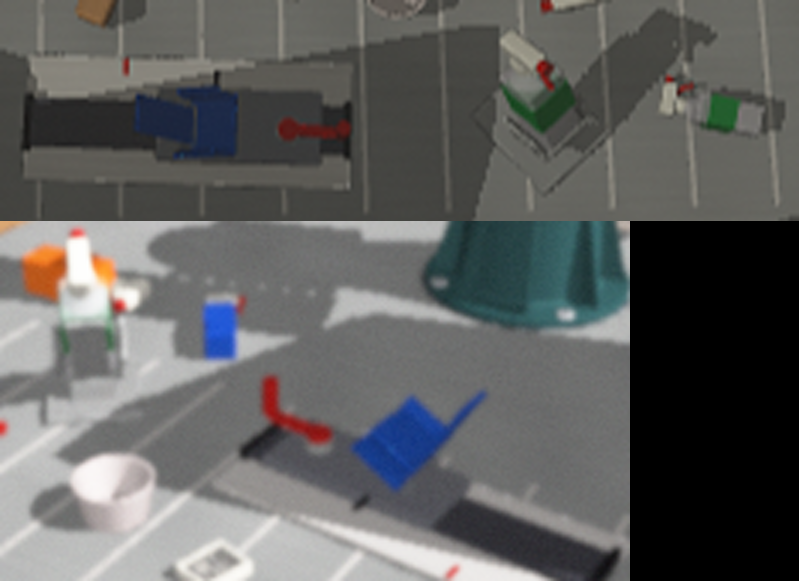

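The crop confirms it. The large green-banded bottle stands in the steel rack at (537,95), its head leaning up-left. The small green one lies at (725,110). The red lever points right, with its knob at (343,128), the pointer is at (217,78) and the red mark at (127,66). I'll take one precise measurement of the rail, knob and bottle before moving.

```bash
cat > m.py <<'E'
from h import *
from scipy.optimize import least_squares
np.set_printoptions(precision=4,suppress=True)
def cloud(f):
    rr,cc=np.mgrid[0:420,0:560]; d=f["depth"]; ray=np.stack([(cc-f["cx"])/f["fx"],(rr-f["cy"])/f["fy"],np.ones_like(d)],-1)*d[...,None]
    return ray@f["cam_to_world"][:3,:3].T+f["cam_to_world"][:3,3]
def hsv(f): return cv2.split(cv2.cvtColor(f["pixels"],cv2.COLOR_RGB2HSV))
def red(f):
    H,S,V=hsv(f); return ((H<6)|(H>174))&(S>140)&(V>60)
E
python3 - <<'E'
from m import *
t=dict(np.load("top0.npz")); s=dict(np.load("scene0.npz"))
for nm,f in(("top",t),("scene",s)):
    P=cloud(f); m=red(f)&(P[...,0]>.48)&(P[...,0]<.6)&(P[...,1]>-.12)&(P[...,1]<.05)
    q=P[m]; k=q[q[:,2]>.075]; a=q[(q[:,2]>.035)&(q[:,2]<.06)]
    print(nm,"knob",len(k),k.mean(0),k.min(0),k.max(0)); o=np.argsort(a[:,1]); print("arm",len(a),a[o][:4],a[o][-8:])
    rr,cc=np.where(m); 
    top=rr<rr.min()+5; print("px",rr.min(),rr.max(),cc.min(),cc.max())
# rail yaw: edges in top: plate + flange brightness along columns -> Hough
g=cv2.cvtColor(t["pixels"],cv2.COLOR_RGB2GRAY)
L=cv2.createLineSegmentDetector().detect(g)[0][:,0]
for x1,y1,x2,y2 in L:
    if 205<min(x1,x2) and max(x1,x2)<320 and 200<min(y1,y2) and max(y1,y2)<250 and abs(x2-x1)>18:
        a=W(t,y1,x1,z=.02);b=W(t,y2,x2,z=.02); d=b-a; d*=np.sign(d[1]); print("seg",np.round([x1,y1,x2,y2],1),a[:2],b[:2],"yaw off",round(np.degrees(np.arctan2(-d[0],d[1])),2))
    if 330<min(x1,x2) and max(x1,x2)<400 and 195<min(y1,y2) and max(y1,y2)<260 and np.hypot(x2-x1,y2-y1)>8:
        a=W(t,y1,x1,z=.004);b=W(t,y2,x2,z=.004); d=b-a; print("rackseg",np.round([x1,y1,x2,y2],1),a[:2],b[:2],"yaw",round(np.degrees(np.arctan2(d[1],d[0]))%90,1))
# bottle fit
Q=np.vstack([cloud(f)[(f["depth"]>0)].reshape(-1,3) for f in(t,s)])
Q=Q[(np.abs(Q[:,0]-.57)<.1)&(np.abs(Q[:,1]+.3)<.09)&(Q[:,2]>.075)&(Q[:,2]<.25)]
def loc(p,Q):
    Rb=(R.from_euler("z",p[2])*R.from_euler("y",np.pi/6)).as_matrix(); return (Q-[p[0],p[1],.05])@Rb
def res(p):
    q=loc(p,Q); ok=(q[:,2]>35)|True
    d=np.abs(q-[0,0,60e-3])-[.027,.027,.06]
    sd=np.linalg.norm(np.maximum(d,0),axis=1)+np.minimum(d.max(1),0)
    w=(q[:,2]>.035)&(q[:,2]<.118)&(q[:,0]<.026)
    return np.where(w,sd,.01)
for y0 in(.7,.8,.9):
    r=least_squares(res,[.545,-.325,y0],loss="soft_l1",f_scale=.003,diff_step=1e-3); print("bottle",r.x,np.degrees(r.x[2]),r.cost)
q=loc(r.x,Q); h=q[(q[:,2]>.13)]; print("head local",len(h),h.mean(0),h.min(0),h.max(0))
for a,b in((.035,.06),(.06,.09),(.09,.118)):
    k=q[(q[:,2]>a)&(q[:,2]<b)]; print(len(k),np.percentile(k,[3,25,50,75,97],axis=0).tolist())
E
```

```text
top knob 15 [ 0.5386 -0.0707  0.0907] [ 0.5323 -0.0766  0.0825] [ 0.5456 -0.0643  0.1004]
arm 58 [[ 0.5427 -0.0616  0.0522]
 [ 0.5354 -0.0616  0.0458]
 [ 0.5358 -0.0576  0.0437]
 [ 0.5382 -0.0573  0.0558]] [[ 0.5523 -0.0007  0.0512]
 [ 0.549  -0.0006  0.0458]
 [ 0.539  -0.0005  0.0583]
 [ 0.5373 -0.0004  0.041 ]
 [ 0.553   0.0034  0.0471]
 [ 0.549   0.0034  0.0463]
 [ 0.5442  0.0035  0.0512]
 [ 0.5401  0.0036  0.0513]]
px 225 230 287 307
scene knob 26 [ 0.5474 -0.068   0.0846] [ 0.5416 -0.0747  0.0753] [ 0.5527 -0.0618  0.0943]
arm 94 [[ 0.5505 -0.0733  0.0541]
 [ 0.551  -0.073   0.0583]
 [ 0.5478 -0.0712  0.0534]
 [ 0.5501 -0.0697  0.0513]] [[0.5441 0.0015 0.0494]
 [0.558  0.0024 0.0536]
 [0.5519 0.0024 0.054 ]
 [0.5596 0.0034 0.0511]
 [0.5539 0.0036 0.0518]
 [0.5558 0.0048 0.0495]
 [0.5498 0.0049 0.0499]
 [0.5555 0.0083 0.0506]]
px 192 213 278 299
seg [216.8 218.6 241.8 217.5] [0.5941 0.2953] [0.5965 0.1908] yaw off 1.36
seg [240.8 216.7 268.5 211.7] [0.6    0.1951] [0.619  0.0794] yaw off 9.33
rackseg [351.5 198.1 351.5 206.9] [ 0.6732 -0.2715] [ 0.6355 -0.2696] yaw 87.2
seg [249.
[... 2641 characters left out ...]
59434404254352244]]
154 [[-0.031134257091450086, -0.026094761269752225, 0.0614443876812906], [-0.026275277257777563, -0.010952487682202687, 0.06801569873668567], [0.02533411359760397, 0.00555401104941868, 0.07333919836011159], [0.03217653469441386, 0.02149870446362507, 0.08168459839138936], [0.034779165912597304, 0.030652981679672862, 0.08958940712105383]]
215 [[-0.031065037044418684, -0.027984387575518157, 0.09113653649076266], [-0.023803851213809228, -0.014211714546058622, 0.09877987132255067], [0.022116194643917595, 0.004466037641426547, 0.10913065720368478], [0.030760332165987034, 0.01994373668270974, 0.11435418901165505], [0.03393812916476592, 0.029409249269409903, 0.11753814865462908]]
```

```bash
python3 -m jog '[[0.0177,0.033,0.003,0,0,0],[0.0177,0.033,0.003,0,0,0],[0.0177,0.033,0.003,0,0,0],[0.0177,0.033,0.003,0,0,0],[0.0177,0.033,0.003,0,0,0],[0.0177,0.033,0.003,0,0,0],[0.0177,0.033,0.003,0,0,0],[0.0177,0.033,0.003,0,0,0],[0.0177,0.033,0.003,0,0,0],[0.0177,0.033,0.003,0,0,0]]' 0.06 20
python3 -c "
from h import *; s=ctrl.sense(); print(s['joint_positions'].tolist(),s['eef_pos'].tolist(),s['ee_rot'].tolist())"
python3 -m jog '[[0.0177,0.033,-0.008,0,0,0],[0.0177,0.033,-0.008,0,0,0],[0.0177,0.033,-0.008,0,0,0],[0.0177,0.033,-0.008,0,0,0],[0.0177,0.033,-0.008,0,0,0],[0.0177,0.033,-0.008,0,0,0],[0.0177,0.033,-0.008,0,0,0],[0.0177,0.033,-0.008,0,0,0],[0,0,0,0,0,0],[0,0,0,0,0,0]]'
python3 -c "
from h import *; s=ctrl.sense(); print(s['joint_positions'].tolist(),s['eef_pos'].tolist(),s['ee_rot'].tolist(),s['gripper_width'])
f=grab_frame('scene'); save(f,'a1.png',(150,270,220,360),4)"
```

```text
t: 2.13
eef_pos: [0.4022, -0.3313, 0.2443]
ee_rot: [3.099, 0.511, 0.001]
ft_force: [1.6, 0.3, 0.3]
gripper_width: 0.0599
finger_force: 0.0
[-0.7337896557258135, 0.05483061566304831, 2.0742174444765817, 2.1548679636579177e-05, 1.0120324542860588, 0.5103861677526652] [0.40223444910640305, -0.3313400559393629, 0.2443071851866249] [3.09941136768771, 0.5106958553066813, 0.0005242585088581432]
t: 2.97
eef_pos: [0.5436, -0.0675, 0.1795]
ee_rot: [-3.099, -0.516, 0.001]
ft_force: [-0.6, -0.7, 0.9]
gripper_width: 0.06
finger_force: 0.0
[-0.16604247712861536, 0.18816169536892655, 2.0604096523018245, -8.640312037784453e-06, 0.8938049959924335, 1.0750308563718662] [0.5436017092977129, -0.06747663892897397, 0.17948460552223527] [-3.098749602505108, -0.5155523127473658, 0.0011675773123135376] 0.06003259394785555
```

View pics/a1.png

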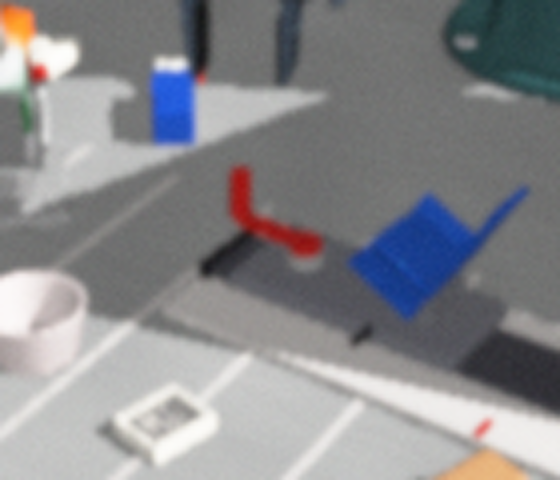

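The fingers, at (195,40) and (285,40), straddle the knob column at (240,172), so the alignment is good. Descend and close.

```bash
python3 -m jog '[[0,-0.0005,-0.0115,0,0,0],[0,-0.0005,-0.0115,0,0,0],[0,-0.0005,-0.0115,0,0,0],[0,-0.0005,-0.0115,0,0,0],[0,0,-0.0115,0,0,0],[0,0,-0.0115,0,0,0],[0,0,-0.0115,0,0,0],[0,0,-0.0115,0,0,0],[0,0,-0.0115,0,0,0],[0,0,-0.0115,0,0,0]]'
python3 -m jog '[[0,0,-0.001,0,0,0],[0,0,0,0,0,0],[0,0,0,0,0,0],[0,0,0,0,0,0],[0,0,0,0,0,0],[0,0,0,0,0,0],[0,0,0,0,0,0],[0,0,0,0,0,0],[0,0,0,0,0,0],[0,0,0,0,0,0]]' 0.005 15
python3 - <<'E'
from m import *
f=grab_frame("scene"); P=cloud(f); m=red(f)&(P[...,0]>.46)&(P[...,0]<.62)&(P[...,1]>-.14)&(P[...,1]<.05); q=P[m]; a=q[(q[:,2]>.035)&(q[:,2]<.06)]; print(a.min(0),a.max(0),len(q))
print(ctrl.sense()['joint_positions'])
E
```

```text
t: 3.85
eef_pos: [0.5433, -0.0709, 0.0637]
ee_rot: [-3.1, -0.511, 0.0]
ft_force: [0.6, 0.1, -0.4]
gripper_width: 0.0603
finger_force: 0.0
t: 4.68
eef_pos: [0.5436, -0.0711, 0.0642]
ee_rot: [3.1, 0.511, 0.001]
ft_force: [-0.6, -1.0, 4.8]
gripper_width: 0.0175
finger_force: 15.0
[ 0.5414 -0.0754  0.0433] [0.5631 0.0057 0.0587] 149
[-0.1725  0.3765  2.0901 -0.0001  0.6744  1.0716]
```

```bash
python3 -m jog '[[-0.0101,0.0013,0,0,0,0],[-0.0098,0.0029,0,0,0,0],[-0.0092,0.0044,0,0,0,0],[-0.0084,0.0058,0,0,0,0],[-0.0074,0.007,0,0,0,0],[-0.0062,0.0081,0,0,0,0],[-0.0049,0.009,0,0,0,0],[-0.0034,0.0096,0,0,0,0],[-0.0019,0.01,0,0,0,0],[-0.0003,0.0102,0,0,0,0]]' - 10
python3 - <<'E'
from m import *
print(ctrl.sense()['ft_force'])
for c in("top","scene"):
    f=grab_frame(c); P=cloud(f); m=red(f)&(P[...,0]>.44)&(P[...,0]<.62)&(P[...,1]>-.14)&(P[...,1]<.1); q=P[m]; a=q[(q[:,2]>.035)&(q[:,2]<.06)]; print(len(q),a.min(0),a.max(0))
    print([(o["confidence"],o["at"],W(f,*o["at"],z=.03)) for o in models.spot_point("pointer",c)][:2])
    print([(o["confidence"],o["at"],W(f,*o["at"],z=.01)) for o in models.spot_point("mark",c)][:2])
    save(f,c+"1.png")
    rm=red(f)&(P[...,0]>.6)&(P[...,0]<.67)&(P[...,1]>.12)&(P[...,1]<.26); r,cc=np.where(rm); print("mark px",r.mean(),cc.mean(),len(r),W(f,r.mean(),cc.mean(),z=.008))
E
```

```text
t: 5.57
eef_pos: [0.4807, -0.0021, 0.0637]
ee_rot: [-3.1, -0.51, 0.002]
ft_force: [-1.7, -3.7, -1.3]
gripper_width: 0.0174
finger_force: 10.0
[-1.657  -3.7318 -1.2862]Traceback (most recent call last):
  File "<stdin>", line 4, in <module>
    return umr_minimum(a, axis, None, out, keepdims, initial, where)
ValueError: zero-size array to reduction operation minimum which has no identity
```

```bash
cat > pm.py <<'E'
from m import *
u=np.array([np.sin(np.radians(3)),np.cos(np.radians(3))])
for c in("top","scene"):
    f=grab_frame(c); P=cloud(f); np.savez(c+"1.npz",**f)
    for n,z in(("pointer",.03),("mark",.01)):
        for o in models.spot_point(n,c)[:2]: p=W(f,*o["at"],z=z); print(c,n,round(o["confidence"],2),np.round(o["at"],1),p,"along",p[:2]@u)
    rm=red(f)&(P[...,0]>.6)&(P[...,0]<.67)&(P[...,1]>.12)&(P[...,1]<.26); r,cc=np.where(rm)
    if len(r): p=W(f,r.mean(),cc.mean(),z=.01); print("mark px",r.mean(),cc.mean(),len(r),p,p[:2]@u, "z",np.median(P[rm][:,2]))
    # black pointer: darkest blob near the plate's far edge
    g=cv2.cvtColor(f["pixels"],cv2.COLOR_RGB2GRAY).astype(int); V=P@np.array([u[1],-u[0],0]); A=P@np.array([u[0],u[1],0])
    bm=(g<45)&(P[...,2]<.06)&(P[...,2]>-.01)&(V>.585)&(V<.65)&(A>.0)&(A<.3); r,cc=np.where(bm)
    if len(r): 
        for k in range(1): p=W(f,r.mean(),cc.mean(),z=.03); print("black px",r.mean(),cc.mean(),len(r),p,"along",p[:2]@u,"rng",r.min(),r.max(),cc.min(),cc.max())
E
python3 - <<'E'
exec(open("pm.py").read())
f=dict(np.load("scene1.npz")); save(f,"s1.png",(150,280,260,400),4)
q=P[red(f)&(P[...,0]>.44)&(P[...,0]<.6)&(P[...,1]>-.14)&(P[...,1]<.1)]; print(len(q),q.min(0) if len(q) else "",q.max(0) if len(q) else "")
E
```

```text
top pointer 0.93 [212.6 267.3] [0.6134 0.0841 0.03  ] along 0.11609637855970634
mark px 209.0 242.0 5 [0.6345 0.1913 0.01  ] 0.22424132223550058 z 0.011945903801572344
black px 213.4 267.8 5 [0.61   0.0821 0.03  ] along 0.11388074267522755 rng 211 217 267 271
scene pointer 0.74 [237.  309.9] [0.6266 0.0877 0.03  ] along 0.1204088119527835
140 [ 0.4825 -0.012   0.0441] [0.5627 0.0123 0.0945]
```

View pics/s1.png

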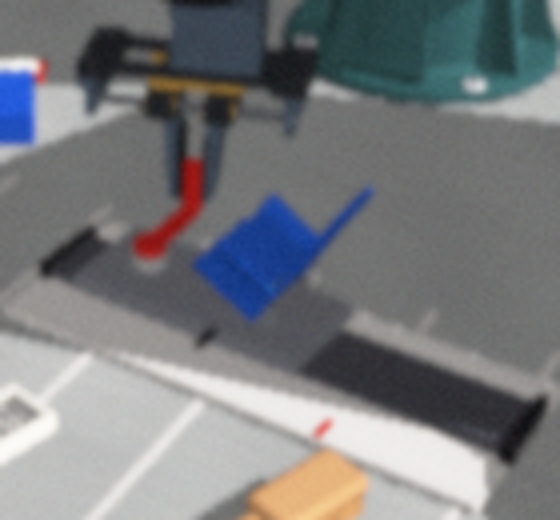

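```bash
python3 -m jog '[[0.0005,0.01,0,0,0,0],[0.0005,0.01,0,0,0,0],[0.0005,0.01,0,0,0,0],[0.0005,0.01,0,0,0,0],[0.0005,0.01,0,0,0,0],[0.0005,0.01,0,0,0,0],[0.0005,0.01,0,0,0,0],[0.0005,0.01,0,0,0,0],[0.0005,0.01,0,0,0,0],[0.0005,0.008,0,0,0,0]]' - 15
python3 - <<'E'
exec(open("pm.py").read())
# precise: mark & pointer in scene by intensity, subpixel
s=dict(np.load("scene1.npz")); im=s["pixels"].astype(float)
rd=np.clip(im[...,0]-(im[...,1]+im[...,2])/2-25,0,None); w=rd[248:266,330:352]; r,c=np.mgrid[248:266,330:352]; r0,c0=(w*r).sum()/w.sum(),(w*c).sum()/w.sum(); p=W(s,r0,c0,z=.01); print("scene mark",r0,c0,p,p[:2]@u)
t=dict(np.load("top1.npz")); im=t["pixels"].astype(float)
rd=np.clip(im[...,0]-(im[...,1]+im[...,2])/2-25,0,None); w=rd[202:216,234:250]; r,c=np.mgrid[202:216,234:250]; r0,c0=(w*r).sum()/w.sum(),(w*c).sum()/w.sum(); p=W(t,r0,c0,z=.01); print("top mark",r0,c0,p,p[:2]@u)
a=cv2.resize(s["pixels"][225:275,300:390,::-1],None,fx=8,fy=6,interpolation=cv2.INTER_CUBIC); b=cv2.resize(t["pixels"][198:228,210:300,::-1],None,fx=8,fy=8,interpolation=cv2.INTER_CUBIC)
cv2.imwrite("pics/pm1.png",np.vstack([a,b]))
E
```

```text
t: 6.75
eef_pos: [0.4853, 0.0953, 0.0635]
ee_rot: [3.099, 0.512, -0.005]
ft_force: [-9.5, -8.7, 7.7]
gripper_width: 0.0176
finger_force: 15.0
top pointer 0.71 [211.8 246.2] [0.6185 0.1717 0.03  ] along 0.2038597119198462
mark px 208.5 242.0 4 [0.6367 0.1913 0.01  ] 0.22435472999107656 z 0.005355624098027034
black px 214.0 249.33333333333334 6 [0.609  0.1587 0.03  ] along 0.19038179351413856 rng 211 218 244 274
scene pointer 0.55 [248.2 340.2] [0.6271 0.1855 0.03  ] along 0.21805908878767863
scene mark 0.36 [225.1 352.5] [0.4775 0.1576 0.01  ] along 0.18239317076754571
scene mark 261.27869274318067 340.85666495110655 [0.6552 0.2026 0.01  ] 0.23658731070873043
top mark 209.07193396226415 241.62735849056602 [0.6343 0.1929 0.01  ] 0.22579214836366773
```

View pics/pm1.png

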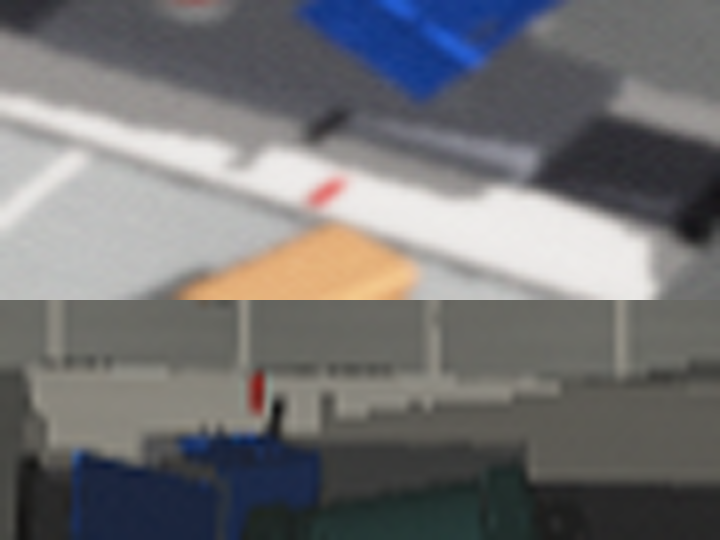

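The mark is at scene crop (328,192) and top crop (258,392). The pointer tip is at scene crop (310,137) and top crop (280,400), so it is roughly 1 cm short.

Run:
```python
from m import *
s=dict(np.load("scene1.npz"));t=dict(np.load("top1.npz"))
def sc(x,y): return 225+(y+.5)/6-.5,300+(x+.5)/8-.5
def tp(x,y): return 198+(y-300+.5)/8-.5,210+(x+.5)/8-.5
for yaw in(2.5,3,3.5):
    u=np.array([np.sin(np.radians(yaw)),np.cos(np.radians(yaw))])
    for z in(.006,.01,.014): print(yaw,z,"mark s,t",W(s,*sc(328,192),z=z)[:2],W(s,*sc(328,192),z=z)[:2]@u,W(t,*tp(258,392),z=z)[:2],W(t,*tp(258,392),z=z)[:2]@u)
    for x,y in((310,137),(327,124),(343,113)): print("ptr s",W(s,*sc(x,y),z=.03)[:2],W(s,*sc(x,y),z=.03)[:2]@u)
    for x,y in((280,400),(276,418),(272,436)): print("ptr t",W(t,*tp(x,y),z=.03)[:2],W(t,*tp(x,y),z=.03)[:2]@u)
# yaw from flange edges in scene cloud; mark plane z
P=cloud(s); m=(P[...,0]>.6)&(P[...,0]<.645)&(P[...,1]>.17)&(P[...,1]<.3)&(s["depth"]>0)&(P[...,2]<.025); print("flange z",np.median(P[m][:,2]),m.sum())
# pocket yaw: blue points
H,S,V=hsv(s); b=P[(H>108)&(H<128)&(S>140)&(V>40)&(P[...,0]>.48)&(P[...,0]<.63)&(P[...,1]>.1)&(P[...,1]<.3)]; print(len(b),b.min(0),b.max(0))
```

```text
2.5 0.006 mark s,t [0.6326 0.1912] 0.21861283921255603 [0.635  0.1925] 0.22002358464955918
2.5 0.01 mark s,t [0.6372 0.1931] 0.2206693877208277 [0.6343 0.1921] 0.21956734042497944
2.5 0.014 mark s,t [0.6417 0.1949] 0.22272593622909936 [0.6335 0.1917] 0.21911109620039967
ptr s [0.6267 0.1795] 0.2066274928054143
ptr s [0.6145 0.1802] 0.20683952194553004
ptr s [0.6037 0.1813] 0.2074941387482777
ptr t [0.626  0.1785] 0.20566152075932187
ptr t [0.6165 0.1806] 0.20732859060782685
ptr t [0.6071 0.1827] 0.2089923708556408
3 0.006 mark s,t [0.6326 0.1912] 0.22404730049178104 [0.635  0.1925] 0.22547841315518086
3 0.01 mark s,t [0.6372 0.1931] 0.2261426766723621 [0.6343 0.1921] 0.22501567869723638
3 0.014 mark s,t [0.6417 0.1949] 0.22823805285294313 [0.6335 0.1917] 0.2245529442392918
ptr s [0.6267 0.1795] 0.2120148555897973
ptr s [0.6145 0.1802] 0.21212039464420884
ptr s [0.6037 0.1813] 0.21268081286535212
ptr t [0.626  0.1785] 0.21104330679087746
ptr t [0.6165 0.1806] 0.2126270107540696
ptr t [0.6071 0.1827] 0.21420758962105985
3.5 0.006 mark s,t [0.6326 0.1912] 0.22946469970163919 [0.635  0.1925] 0.23091607060666564
3.5 0.01 mark s,t [0.6372 0.1931] 0.23159874398352093 [0.6343 0.1921] 0.2304468811543769
3.5 0.014 mark s,t [0.6417 0.1949] 0.23373278826540264 [0.6335 0.1917] 0.2299776917020881
ptr s [0.6267 0.1795] 0.21738607262207824
ptr s [0.6145 0.1802] 0.21738511355357804
ptr s [0.6037 0.1813] 0.2178512905150996
ptr t [0.626  0.1785] 0.21640902105753357
ptr t [0.6165 0.1806] 0.21790923853022443
ptr t [0.6071 0.1827] 0.2194064956491909
flange z 0.007782819466293556 854
610 [0.5178 0.1387 0.0311] [0.6019 0.2686 0.1514]
```

```bash
python3 -m jog '[[0,0.0015,0,0,0,0],[0.0001,0.0015,0,0,0,0],[0.0001,0.0015,0,0,0,0],[0.0001,0.0015,0,0,0,0],[0.0001,0.0015,0,0,0,0],[0.0001,0.0015,0,0,0,0],[0,0.0015,0,0,0,0],[0.0001,0.0015,0,0,0,0],[0,0,0,0,0,0],[0,0,0,0,0,0]]'
python3 - <<'E'
exec(open("pm.py").read())
s=dict(np.load("scene1.npz"));t=dict(np.load("top1.npz"))
a=cv2.resize(s["pixels"][236:266,320:365,::-1],None,fx=16,fy=10,interpolation=cv2.INTER_CUBIC); b=cv2.resize(t["pixels"][200:220,225:270,::-1],None,fx=16,fy=14,interpolation=cv2.INTER_CUBIC)
cv2.imwrite("pics/pm2.png",np.vstack([a,b]))
E
```

```text
t: 7.88
eef_pos: [0.4859, 0.1069, 0.0635]
ee_rot: [3.1, 0.512, -0.005]
ft_force: [-10.3, -4.8, 7.8]
gripper_width: 0.0174
finger_force: 15.0
top pointer 0.93 [209.9 238.8] [0.6272 0.2025 0.03  ] along 0.2350417139335614
mark px 208.0 242.0 3 [0.6388 0.1913 0.01  ] 0.22446818806720692 z 0.011429170187100546
black px 214.33333333333334 250.66666666666666 6 [0.6075 0.1532 0.03  ] along 0.18477985304648165 rng 211 218 241 271
scene pointer 0.93 [248.5 339.7] [0.629  0.1849 0.03  ] along 0.2175679682082471
```

View pics/pm2.png

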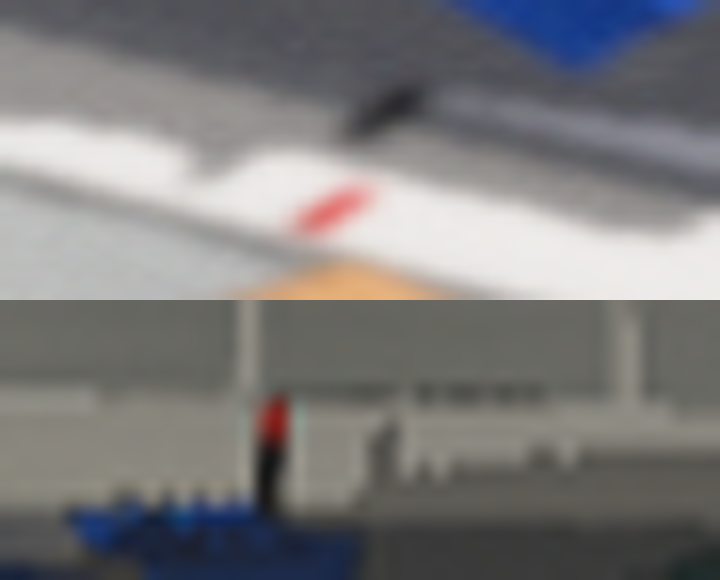

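The pointer stroke in the scene crop runs (425,95) to (350,133), with the mark at (336,209). In the top crop the pointer at (268,480) now nearly meets the mark at (274,420).

Run:
```python
from m import *
s=dict(np.load("scene1.npz"));t=dict(np.load("top1.npz"))
def sc(x,y): return 236+(y+.5)/10-.5,320+(x+.5)/16-.5
def tp(x,y): return 200+(y-300+.5)/14-.5,225+(x+.5)/16-.5
u=np.array([np.sin(np.radians(3)),np.cos(np.radians(3))])
for z in(.008,.01): print(z,"mark s,t",W(s,*sc(336,209),z=z)[:2]@u,W(t,*tp(274,420),z=z)[:2]@u, W(t,*tp(274,440),z=z)[:2]@u)
print("ptr s",[W(s,*sc(x,y),z=.03)[:2]@u for x,y in((350,133),(388,113),(425,95))])
print("ptr t",[W(t,*tp(x,y),z=.03)[:2]@u for x,y in((272,450),(269,480),(267,510))])
```

```text
0.008 mark s,t 0.2247402933134689 0.2261224406709199 0.2257971687980161
0.01 mark s,t 0.22578895770409288 0.22589012577296952 0.225565206026995
ptr s [np.float64(0.22222694755224637), np.float64(0.22334216017387137), np.float64(0.2247632591911074)]
ptr t [np.float64(0.22360475202834845), np.float64(0.22390207075608615), np.float64(0.22393945761160372)]
```

```bash
python3 -m jog '[[0,0.0006,0,0,0,0],[0,0.0006,0,0,0,0],[0,0.0006,0,0,0,0],[0,0,0,0,0,0],[0,0,0,0,0,0],[0,0,0,0,0,0],[0,0,0,0,0,0],[0,0,0,0,0,0],[0,0,0,0,0,0],[0,0,0,0,0,0]]' - 6
python3 -m jog '[[0.0003,-0.0102,0,0,0,0.122],[0.0019,-0.01,0,0,0,0.122],[0.0034,-0.0096,0,0,0,0.122],[0.0049,-0.009,0,0,0,0.122],[0.0062,-0.0081,0,0,0,0.122],[0.0074,-0.007,0,0,0,0.122],[0.0084,-0.0058,0,0,0,0.122],[0.0092,-0.0044,0,0,0,0.122],[0.0098,-0.0029,0,0,0,0.122],[0.0101,-0.0013,0,0,0,0.122]]' - 6
python3 -m jog '[[0.001,0,0,0,0,0.05],[0.001,0,0,0,0,0.05],[0,0,0,0,0,0],[0,0,0,0,0,0],[0,0,0,0,0,0],[0,0,0,0,0,0],[0,0,0,0,0,0],[0,0,0,0,0,0],[0,0,0,0,0,0],[0,0,0,0,0,0]]'
python3 - <<'E'
from m import *
print(ctrl.sense()['joint_positions'])
E
```

```text
t: 9.02
eef_pos: [0.4862, 0.1086, 0.0635]
ee_rot: [3.099, 0.512, -0.004]
ft_force: [-6.3, -6.6, 3.6]
gripper_width: 0.0176
finger_force: 6.0
t: 9.85
eef_pos: [0.5489, 0.0402, 0.0636]
ee_rot: [-2.241, -2.201, 0.002]
ft_force: [-3.0, -1.8, -0.3]
gripper_width: 0.0179
finger_force: 6.0
t: 10.68
eef_pos: [0.5502, 0.0407, 0.0635]
ee_rot: [-2.134, -2.304, 0.002]
ft_force: [-4.8, -2.7, 0.5]
gripper_width: 0.0176
finger_force: 6.0
[ 0.0316  0.3828  2.0819  0.      0.6785 -0.0447]
```

```bash
python3 -m jog '[[0,0,0,0,0,0],[0,0,0,0,0,0],[0,0,0,0,0,0],[0,0,0.005,0,0,0],[0,0,0.01,0,0,0],[0,0,0.02,0,0,0],[0,0,0.03,0,0,0],[0,0,0.035,0,0,0],[0,-0.02,0.03,0,0,0],[0,-0.035,0.02,0,0,0]]' 0.06 20
python3 - <<'E'
exec(open("pm.py").read())
s=dict(np.load("scene1.npz"));t=dict(np.load("top1.npz"))
q=cloud(s)[red(s)]; q=q[(q[:,0]>.48)&(q[:,0]<.62)&(q[:,1]>.0)&(q[:,1]<.16)]; k=q[q[:,2]>.07]; print("knob",len(k),k.mean(0)); a=q[(q[:,2]>.04)&(q[:,2]<.06)]; print("arm PCA",np.polyfit(a[:,1],a[:,0],1), a.min(0),a.max(0))
a=cv2.resize(s["pixels"][195:270,270:390,::-1],None,fx=6,fy=4,interpolation=cv2.INTER_CUBIC); b=cv2.resize(t["pixels"][200:220,225:270,::-1],None,fx=16,fy=14,interpolation=cv2.INTER_CUBIC)
cv2.imwrite("pics/pm3.png",np.vstack([a,b]))
print(ctrl.sense()['eef_pos'])
E
```

```text
t: 11.52
eef_pos: [0.552, -0.0131, 0.2182]
ee_rot: [2.13, 2.305, 0.004]
ft_force: [1.2, -0.2, 0.1]
gripper_width: 0.06
finger_force: 0.0
top pointer 0.77 [209.7 243.6] [0.6276 0.1825 0.03  ] along 0.21512531236065424
mark px 208.5 242.0 4 [0.6367 0.1913 0.01  ] 0.22435472999107656 z 0.006168230692921162
black px 213.0 241.28571428571428 7 [0.6139 0.1921 0.03  ] along 0.22400660174454848 rng 210 216 241 243
scene pointer 0.6 [249.3 340.9] [0.6305 0.1893 0.03  ] along 0.22204218615635016
knob 36 [0.556  0.0435 0.083 ]
arm PCA [0.0488 0.5536] [0.5448 0.0369 0.0442] [0.5711 0.1188 0.0588]
[ 0.5504 -0.0137  0.2136]
```

View pics/pm3.png

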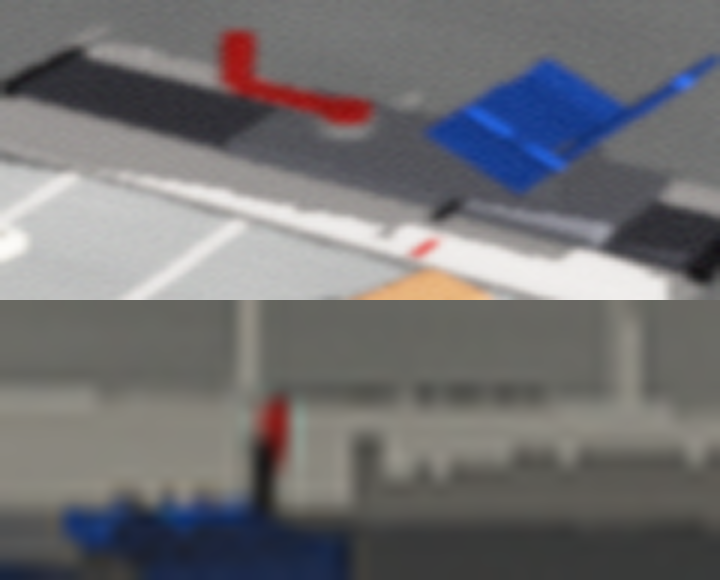

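The lever lies along the rail and is locked: knob at (238,50), hub at (350,112). The pointer is at (264,475) and the mark at (276,428) in the top crop. In the scene crop they are at (447,209) and (426,248).

Run:
```python
from m import *
s=dict(np.load("scene1.npz"));t=dict(np.load("top1.npz"))
def sc(x,y): return 195+(y+.5)/4-.5,270+(x+.5)/6-.5
def tp(x,y): return 200+(y-300+.5)/14-.5,225+(x+.5)/16-.5
u=np.array([np.sin(.0488),np.cos(.0488)])
for z in(.008,.01): print(z,"mark s,t",W(s,*sc(426,248),z=z)[:2]@u,W(t,*tp(276,425),z=z)[:2]@u)
print("ptr s",[W(s,*sc(x,y),z=.03)[:2]@u for x,y in((433,218),(447,209),(460,201))])
print("ptr t",[W(t,*tp(x,y),z=.03)[:2]@u for x,y in((266,440),(265,475),(264,510))])
# cradle fit: blue points both cams vs back plate front/back plane & cheeks
Q=[]
for f in(t,s):
    P=cloud(f);H,S,V=hsv(f); Q.append(P[(H>106)&(H<128)&(S>130)&(V>30)&(P[...,0]>.48)&(P[...,0]<.63)&(P[...,1]>.1)&(P[...,1]<.32)&(P[...,2]>.03)])
sys=R.from_euler("z",np.pi/2-.0488)*R.from_euler("y",np.pi/6); M=sys.as_matrix()
o=np.array([.5535,.205,.064])
for q in Q:
    l=(q-o)@M; print(len(l)); hi=l[l[:,2]>.045]; print("back: x",np.percentile(hi[:,0],[5,50,95]),"y",np.percentile(hi[:,1],[1,50,99]),"zmax",hi[:,2].max())
    lo=l[(l[:,2]>.002)&(l[:,2]<.036)]; print("cheeks: y",np.percentile(lo[:,1],[1,10,50,90,99]),"x",np.percentile(lo[:,0],[1,10,50,90,99]))
    fl=l[np.abs(l[:,2])<.006]; print("floor",len(fl),np.percentile(l[:,2],[1,5]))
# kinematics fit
J=np.array([[-1.2773,.3789,1.7342,0,1.0285,-.0333],[-.73379,.05483,2.07422,0,1.01203,.51039],[-.16604,.18816,2.06041,0,.8938,1.07503],[-.1725,.3765,2.0901,0,.6744,1.0716],[.0316,.3828,2.0819,0,.6785,-.0447]])
E_=np.array([[.2247,-.6629,.2139],[.40223,-.33134,.24431],[.5436,-.06748,.17948],[.5436,-.0711,.0642],[.5502,.0407,.0635]])
A=[];B=[]
for j,e in zip(J,E_):
    a,b=j[1],j[1]+j[2]; A+= [[1,0,np.sin(a),np.sin(b),np.cos(b)],[0,1,np.cos(a),np.cos(b),-np.sin(b)]]; B+=[np.hypot(*e[:2]),e[2]]
x,r,k,_=np.linalg.lstsq(np.array(A),np.array(B),rcond=None); print("r0,h-Lt,L2,L3,off",x,r,k, np.abs(np.array(A)@x-B).max())
print(ctrl.sense()['joint_positions'],[np.degrees(np.arctan2(e[1],e[0])-j[0]) for j,e in zip(J,E_)])
```

```text
0.008 mark s,t 0.22300794433569898 0.22328375859839877
0.01 mark s,t 0.2240473488869591 0.22305343315723497
ptr s [np.float64(0.221404245804264), np.float64(0.22193621064934835), np.float64(0.22263057857756957)]
ptr t [np.float64(0.2231252604217354), np.float64(0.222858737113507), np.float64(0.22259280281991334)]
405
back: x [0.0154 0.02   0.0238] y [-0.0215 -0.0008  0.0178] zmax 0.1130231445398311
cheeks: y [-0.0422 -0.0383 -0.0085  0.034   0.0359] x [-0.0334 -0.0285  0.0114  0.0221  0.0249]
floor 116 [-0.0121 -0.0091]
639
back: x [0.0186 0.0217 0.0238] y [-0.0294 -0.0247  0.004 ] zmax 0.11297841871317588
cheeks: y [-0.0476 -0.0447 -0.0236  0.0307  0.0347] x [-0.032  -0.0262 -0.0037  0.0184  0.0241]
floor 247 [-0.0122 -0.0066]
r0,h-Lt,L2,L3,off [0.0004 0.0501 0.55   0.6041 0.0413] [0.] 5 0.0003721188436307532
[-0.0673  0.1452  2.0373  0.0001  0.9597 -0.1435] [np.float64(1.9087672385531713), np.float64(2.5628221038838563), np.float64(2.4371562265905307), np.float64(2.4318380456795046), np.float64(2.420094345748856)]
```

```bash
cat > kin.py <<'E'
from m import *
def fk(j,Lt,sg=1):
    b=j[1]+j[2]
    Rb=R.from_euler("z",j[0])
    pw=Rb.apply([0.55*np.sin(j[1])+.6041*np.sin(b)+.0413*np.cos(b),.0233,.0501+Lt+.55*np.cos(j[1])+.6041*np.cos(b)-.0413*np.sin(b)])
    Rt=Rb*R.from_euler("y",b)*R.from_euler("z",sg*j[3])*R.from_euler("y",j[4])*R.from_euler("z",j[5]+np.pi/2)
    return pw+Rt.apply([0,0,Lt]),Rt
lo=np.array([-2.77,-.74,0,-1.06,.31,-3.08]);hi=np.array([2.77,2.19,2.66,4.2,2.87,3.08])
def ik(p,Rt,Lt,sg,j0):
    def e(j): q,r=fk(j,Lt,sg); return np.r_[(q-p)*5,(r.inv()*Rt).as_rotvec()]
    s=least_squares(e,np.clip(j0,lo+.01,hi-.01),bounds=(lo,hi)); return s.x,np.linalg.norm(s.fun)
def tool(yaw,down,roll=0):  # y_t = -y_b choice
    z=np.array([np.cos(yaw)*np.cos(down),np.sin(yaw)*np.cos(down),-np.sin(down)]); y=np.array([np.sin(yaw),-np.cos(yaw),0]); return R.from_matrix(np.c_[np.cross(y,z),y,z])*R.from_euler("z",roll)
E
python3 - <<'E'
from kin import *
s=ctrl.sense(); j=s['joint_positions']; Rc=R.from_rotvec(s['ee_rot'])
print("chk",fk(j,.3)[0],s['eef_pos'],(fk(j,.3)[1].inv()*Rc).magnitude())
Rt=tool(np.radians(46),np.pi/6); w=(Rt*Rc.inv()).as_rotvec(); print("rotvec",w,np.degrees(np.linalg.norm(w)))
tg={"rack":([.5855,-.285,.108],Rt),"cradle":([.562,.25,.122],tool(np.pi/2-.0488,np.pi/6)),"inv":([.5,-.1,.4],tool(np.radians(40),0,np.radians(-170))),"inv+":([.5,-.1,.4],tool(np.radians(40),0,np.radians(170)))}
for Lt in(.25,.35):
    for sg in(1,-1):
        for k,(p,r) in tg.items():
            for roll in(0,np.pi):
                best=min((ik(np.array(p),r*R.from_euler("z",roll),Lt,sg,np.r_[j[:3],j4,1.3,j6]) for j4 in(-.8,1.5,3) for j6 in(-1.5,1.5)),key=lambda a:a[1]); print(Lt,sg,k,round(roll,1),best[0],round(best[1],4))
E
```

```text
chk [ 0.5505 -0.0137  0.2136] [ 0.5504 -0.0137  0.2136] 3.555030554836604e-16
rotvec [ 1.0123 -0.3655 -0.764 ] 75.6230404297093
0.25 1 rack 0 [-0.8295  0.5998  1.9391  1.2088  1.1791 -0.912 ] 0.0
0.25 1 rack 3.1 [-0.8295  0.5998  1.9391  1.2088  1.1791  2.2295] 0.0
0.25 1 cradle 0 [ 0.0189  0.5063  2.0765  1.3265  1.0984 -0.9347] 0.0
0.25 1 cradle 3.1 [0.0189 0.5063 2.0765 1.3265 1.0984 2.2068] 0.0
0.25 1 inv 0 [-0.7593 -0.0033  2.3439  1.6498  1.4895  2.5431] 0.0
0.25 1 inv 3.1 [-0.7593 -0.0033  2.3439  1.6498  1.4895 -0.5985] 0.0
0.25 1 inv+ 0 [-0.7593 -0.0033  2.3439  1.6498  1.4895  2.1941] 0.0
0.25 1 inv+ 3.1 [-0.7593 -0.0033  2.3439  1.6498  1.4895 -0.9475] 0.0
0.25 -1 rack 0 [-0.8159  0.5943  1.8898 -1.06    1.1957 -0.8029] 0.1314
0.25 -1 rack 3.1 [-0.8159  0.5943  1.8898 -1.06    1.1957  2.3387] 0.1314
0.25 -1 cradle 0 [ 0.0409  0.4889  1.9968 -1.06    1.1128 -0.7214] 0.217
0.25 -1 cradle 3.1 [ 0.0409  0.4889  1.9968 -1.06    1.1128  2.4202] 0.217
0.25 -1 inv 0 [-0.6343 -0.0002  2.4709  4.2     1.4155  2.353 ] 0.3409
0.25 -1 inv 3.1 [-0.6343 -0.0002  2.4709  4.2     1.4155 -0
[... 597 characters left out ...]
4  0.218   2.3754  1.4539  1.6419  1.9404] 0.0
0.35 1 inv+ 3.1 [-1.0094  0.218   2.3754  1.4539  1.6419 -1.2012] 0.0
0.35 -1 rack 0 [-0.9571  0.694   1.8744 -1.06    1.2373 -0.9499] 0.0621
0.35 -1 rack 3.1 [-0.9571  0.694   1.8744 -1.06    1.2373  2.1917] 0.0621
0.35 -1 cradle 0 [-0.1133  0.592   1.9874 -1.06    1.1754 -0.8904] 0.155
0.35 -1 cradle 3.1 [-0.1133  0.592   1.9874 -1.06    1.1754  2.2512] 0.155
0.35 -1 inv 0 [-0.9871  0.1576  2.1687 -1.06    1.6592  2.5197] 0.4646
0.35 -1 inv 3.1 [-0.9871  0.1576  2.1687 -1.06    1.6592 -0.6219] 0.4646
0.35 -1 inv+ 0 [-0.9871  0.1576  2.1687 -1.06    1.6592  2.1706] 0.4646
0.35 -1 inv+ 3.1 [-0.9871  0.1576  2.1687 -1.06    1.6592 -0.9709] 0.4646
```

```bash
python3 -m jog '[[-0.015,-0.0246,0.0086,0.0779,-0.0281,-0.0588],[-0.015,-0.0246,0.0086,0.0779,-0.0281,-0.0588],[-0.015,-0.0246,0.0086,0.0779,-0.0281,-0.0588],[-0.015,-0.0246,0.0086,0.0779,-0.0281,-0.0588],[-0.015,-0.0246,0.0086,0.0779,-0.0281,-0.0588],[-0.015,-0.0246,0.0086,0.0779,-0.0281,-0.0588],[-0.015,-0.0246,0.0086,0.0779,-0.0281,-0.0588],[-0.015,-0.0246,0.0086,0.0779,-0.0281,-0.0588],[-0.015,-0.0246,0.0086,0.0779,-0.0281,-0.0588],[-0.015,-0.0246,0.0086,0.0779,-0.0281,-0.0588]]' 0.085 25
python3 - <<'E'
from kin import *
s=ctrl.sense(); j=s['joint_positions']; print(j,s['eef_pos'])
Rc=R.from_rotvec(s['ee_rot'])
for Lt in(.2,.25,.3,.35): p,r=fk(j,Lt); print(Lt,p,np.degrees((r.inv()*Rc).magnitude()))
Rt=tool(np.radians(46),np.pi/6); print("left",(Rt*Rc.inv()).as_rotvec())
# refit bottle + cradle now
fs=[grab_frame(c) for c in("top","scene")]
for f,c in zip(fs,("top","scene")): np.savez(c+"2.npz",**f)
save(fs[1],"x.png",(130,250,170,330),4)
E
```

```text
t: 12.65
eef_pos: [0.4003, -0.2607, 0.3001]
ee_rot: [-2.292, -1.283, -1.051]
ft_force: [1.6, 0.9, -0.0]
gripper_width: 0.0848
finger_force: 0.0
[-1.025   0.0605  2.1299  0.7676  1.3866 -0.7958] [ 0.4003 -0.2607  0.3001]
0.2 [ 0.3696 -0.3006  0.2782] 4.281952784446056e-14
0.25 [ 0.3919 -0.2717  0.2941] 4.281952784446056e-14
0.3 [ 0.4143 -0.2428  0.31  ] 4.281952784446056e-14
0.35 [ 0.4367 -0.2139  0.3259] 4.281952784446056e-14
left [ 0.2294 -0.0823 -0.1734]
```

```bash
python3 -m jog '[[0.004,-0.0175,-0.0127,0.0574,-0.0206,-0.0434],[0.004,-0.0175,-0.0127,0.0574,-0.0206,-0.0434],[0.004,-0.0175,-0.0127,0.0574,-0.0206,-0.0434],[0.012,-0.0175,-0.0127,0.0574,-0.0206,-0.0434],[0.014,-0.0175,-0.0127,0,0,0],[0.014,-0.0175,-0.0127,0,0,0],[0.014,0,-0.0127,0,0,0],[0.014,0,-0.0127,0,0,0],[0.014,0,-0.0127,0,0,0],[0.014,0,-0.0127,0,0,0]]'
python3 - <<'E'
from kin import *
s=ctrl.sense(); Rc=R.from_rotvec(s['ee_rot']); print(s['eef_pos'],s['joint_positions'],Rc.as_matrix().tolist())
p=np.array([.586,-.2847,.108]); d=p-s['eef_pos']; print(d, Rc.inv().apply(d))
E
```

```text
t: 13.58
eef_pos: [0.5102, -0.3634, 0.1712]
ee_rot: [-2.234, -0.953, -1.283]
ft_force: [0.4, -0.2, 0.1]
gripper_width: 0.0853
finger_force: 0.0
[ 0.5102 -0.3634  0.1712] [-1.0253  0.5268  1.9123  1.0341  1.3286 -0.8714] [[0.34908030882292773, 0.7222297845675728, 0.597098883163892], [0.36326447895222247, -0.6916524699589177, 0.6242241417402077], [0.8638181847609253, -0.0009995414979135364, -0.503802684186115]]
[ 0.0758  0.0787 -0.0632] [0.0005 0.0004 0.1263]
```

```bash
python3 -m jog '[[0.0076,0.0079,-0.0063,0,0,0],[0.0076,0.0079,-0.0063,0,0,0],[0.0076,0.0079,-0.0063,0,0,0],[0.0076,0.0079,-0.0063,0,0,0],[0.0076,0.0079,-0.0063,0,0,0],[0.0076,0.0079,-0.0063,0,0,0],[0.0076,0.0079,-0.0063,0,0,0],[0.0076,0.0079,-0.0063,0,0,0],[0.0076,0.0079,-0.0063,0,0,0],[0.0076,0.0078,-0.0063,0,0,0]]'
python3 -m jog '[[0,0,0,0,0,0],[0,0,0,0,0,0],[0,0,0,0,0,0],[0,0,0,0,0,0],[0,0,0,0,0,0],[0,0,0,0,0,0],[0,0,0,0,0,0],[0,0,0,0,0,0],[0,0,0,0,0,0],[0,0,0,0,0,0]]' 0.04 30
python3 - <<'E'
from kin import *
f=grab_frame("scene"); np.savez("scene3.npz",**f); save(f,"g1.png",(110,260,150,350),4)
print(ctrl.sense()['joint_positions'],ctrl.sense()['moment'])
E
```

```text
t: 14.42
eef_pos: [0.5856, -0.2855, 0.1093]
ee_rot: [-2.236, -0.953, -1.286]
ft_force: [0.4, -0.5, 0.1]
gripper_width: 0.085
finger_force: 0.0
t: 15.25
eef_pos: [0.5846, -0.2867, 0.1103]
ee_rot: [-2.236, -0.952, -1.286]
ft_force: [-6.8, -1.2, 4.9]
gripper_width: 0.0565
finger_force: 29.4
[-0.8577  0.6116  1.9353  1.1878  1.1883 -0.9269] [0.1794 0.7125 0.1736]
```

View pics/g1.png

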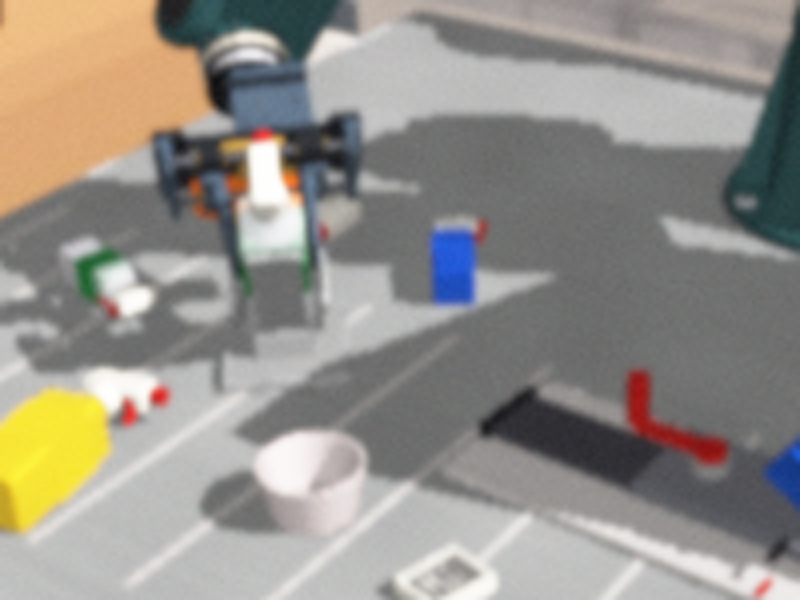

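The jaws hold the bottle's sides (fingers at (225,215) and (315,215)) with the nozzle clear. Next I lift it along its axis.

```bash
python3 -m jog '[[0.0007,0.0007,0.0017,0,0,0],[0.0017,0.0018,0.0043,0,0,0],[0.0035,0.0036,0.0087,0,0,0],[0.0035,0.0036,0.0087,0,0,0],[0.0035,0.0036,0.0087,0,0,0],[0.0035,0.0036,0.0087,0,0,0],[0.0035,0.0036,0.0087,0,0,0],[0.0035,0.0036,0.0087,0,0,0],[0.0035,0.0036,0.0087,0,0,0],[0.0035,0.0036,0.0087,0,0,0]]' 0.04 35
python3 -m jog '[[-0.003,-0.003,0.012,0,0,0],[-0.006,-0.005,0.015,0,0,0],[-0.01,0,0.018,0,0,0],[-0.012,0.006,0.018,0,0,0],[-0.012,0.012,0.018,0,0,0],[-0.012,0.015,0.018,0,0,0],[-0.012,0.018,0.018,0,0,0],[-0.012,0.02,0.018,0,0,0],[-0.012,0.02,0.015,0,0,0],[-0.006,0.012,0.008,0,0,0]]'
python3 - <<'E'
from kin import *
Lt=.269
s=ctrl.sense(); j=s['joint_positions']; Rc=R.from_rotvec(s['ee_rot']); p=s['eef_pos']; print(j,p,fk(j,Lt)[0]-p)
# bottle in hand: points near the tool in scene & top, expressed in nominal bottle frame (x=z_t, y=-y_t, z=x_t), origin TCP-.019z-.078x
B=np.c_[Rc.as_matrix()[:,2],-Rc.as_matrix()[:,1],Rc.as_matrix()[:,0]]; o=p-B@[.019,0,.078]
for c in("top","scene"):
    f=grab_frame(c); np.savez(c+"4.npz",**f); P=cloud(f)[f["depth"]>0]; l=(P-o)@B
    l=l[(np.abs(l[:,0])<.06)&(np.abs(l[:,1])<.05)&(l[:,2]>-.03)&(l[:,2]<.22)]
    for a,b in((-.02,.01),(.01,.04),(.04,.06),(.1,.12),(.13,.15),(.15,.2)):
        k=l[(l[:,2]>a)&(l[:,2]<b)]
        if len(k)>4: print(c,a,len(k),"x",np.percentile(k[:,0],[5,50,95]),"y",np.percentile(k[:,1],[5,50,95]))
    m=(np.abs(l[:,0])<.035)&(np.abs(l[:,1])<.03); print("z ext",np.percentile(l[m][:,2],[0,1,99,100]))
E
```

```text
t: 16.13
eef_pos: [0.6156, -0.2545, 0.1864]
ee_rot: [-2.236, -0.953, -1.286]
ft_force: [-0.9, -0.2, -3.3]
gripper_width: 0.0565
finger_force: 33.7
t: 16.97
eef_pos: [0.5167, -0.1589, 0.3459]
ee_rot: [-2.236, -0.954, -1.287]
ft_force: [1.4, -0.1, -2.2]
gripper_width: 0.0546
finger_force: 34.6
[-0.7904  0.0304  2.1665  1.1184  1.2881 -0.5702] [ 0.5167 -0.1589  0.3459] [0.0003 0.     0.    ]
top -0.02 5 x [-0.0248 -0.0225 -0.0219] y [-0.0152 -0.0021  0.0072]
top 0.01 27 x [-0.0248 -0.023  -0.0206] y [-0.0196 -0.0038  0.0142]
top 0.04 41 x [-0.032  -0.0235 -0.0217] y [-0.0228  0.0002  0.0242]
top 0.1 105 x [-0.026  -0.0174  0.0237] y [-0.0228  0.0146  0.0299]
top 0.13 29 x [-0.0377 -0.007   0.0072] y [0.0015 0.0121 0.0195]
top 0.15 156 x [-0.042  -0.0092  0.0186] y [-0.0065  0.0054  0.014 ]
z ext [0.0024 0.0129 0.1843 0.1853]
scene -0.02 15 x [0.0022 0.0301 0.0314] y [-0.0256 -0.0102  0.0224]
scene 0.01 122 x [0.0044 0.0306 0.034 ] y [-0.0261 -0.0048  0.0236]
scene 0.04 81 x [0.0239 0.0314 0.0339] y [-0.0268 -0.0028  0.0242]
scene 0.1 137 x [-0.0562  0.029   0.0334] y [-0.0314 -0.0073  0.0289]
scene 0.13 72 x [0.0032 0.0165 0.0211] y [-0.0162 -0.0016  0.0158]
scene 0.15 207 x [-0.0321  0.0079  0.0279] y [-0.0117 -0.0022  0.009 ]
z ext [0.0025 0.008  0.1853 0.1874]
```

```bash
python3 -m jog '[[0,0,0.003,0.0759,-0.0726,0],[0,0,0.003,0.0759,-0.0726,0],[0,0,0.003,0.0759,-0.0726,0],[0,0,0.003,0.0759,-0.0726,0],[0,0,0.003,0.0759,-0.0726,0],[0,0,0,0.0843,0.0882,0],[0,0,0,0.0843,0.0882,0],[0,0,0,0.0843,0.0882,0],[0,0,0,0.0843,0.0882,0],[0,0,0,0.0843,0.0882,0]]' - 40
python3 -m jog '[[0,0,0,0.0843,0.0882,0],[0,0,0,0.0843,0.0882,0],[0,0,0,0.0843,0.0882,0],[0,0,0,0.0843,0.0882,0],[0,0,0,0.0843,0.0882,0],[0,0,0,0.0843,0.0882,0],[0,0,0,0.0843,0.0882,0],[0,0,0,0.0843,0.0882,0],[0,0,0,0.0843,0.0882,0],[0,0,0,0.0843,0.0882,0]]'
python3 -m jog '[[0,0,0,0.0843,0.0882,0],[0,0,0,0.0843,0.0882,0],[0,0,0,0.0843,0.0882,0],[0,0,0,0.0843,0.0882,0],[0,0,0,0.0843,0.0882,0],[0,0,0,0.0843,0.0882,0],[0,0,0,0.0843,0.0882,0],[0,0,0,0.0843,0.0882,0],[0,0,0,0.0843,0.0882,0],[0,0,0,0,0,0]]'
python3 -c "
from kin import *
s=ctrl.sense(); print(s['joint_positions'],R.from_rotvec(s['ee_rot']).as_matrix()[:,0])"
python3 -m jog '[[0,0,0,0,0,0],[0,0,0,0,0,0],[0,0,0,0,0,0],[0,0,0,0,0,0],[0,0,0,0,0,0],[0,0,0,0,0,0],[0,0,0,0,0,0],[0,0,0,0,0,0],[0,0,0,0,0,0],[0,0,0,0,0,0]]'
python3 -m jog '[[0,0,0,0,0,0],[0,0,0,0,0,0],[0,0,0,0,0,0],[0,0,0,0,0,0],[0,0,0,0,0,0],[0,0,0,0,0,0],[0,0,0,-0.04,-0.042,0],[0,0,0,-0.08,-0.084,0],[0,0,0,-0.08,-0.084,0],[0,0,0,-0.08,-0.084,0]]'
python3 -c "
from kin import *
f=grab_frame('scene'); f=grab_frame('scene')
s=ctrl.sense(); print(s['joint_positions'],R.from_rotvec(s['ee_rot']).as_matrix().tolist(),s['eef_pos'])"
```

```text
t: 17.9
eef_pos: [0.5183, -0.1609, 0.3586]
ee_rot: [-1.736, -0.165, -1.315]
ft_force: [0.4, -0.4, -4.0]
gripper_width: 0.0547
finger_force: 39.5
t: 18.73
eef_pos: [0.5182, -0.1609, 0.3587]
ee_rot: [-1.383, 0.778, -0.387]
ft_force: [0.9, -0.1, -3.4]
gripper_width: 0.055
finger_force: 39.5
t: 19.57
eef_pos: [0.5182, -0.1608, 0.3586]
ee_rot: [-0.775, 1.387, 0.473]
ft_force: [0.1, -0.6, -3.8]
gripper_width: 0.0546
finger_force: 39.5
[-0.8659  0.2502  2.2055  1.4894  1.6394  2.0465] [ 0.1504 -0.1406 -0.9786]
t: 20.4
eef_pos: [0.5183, -0.16, 0.3585]
ee_rot: [-0.779, 1.384, 0.469]
ft_force: [-1.1, 0.8, -3.2]
gripper_width: 0.0546
finger_force: 39.5
t: 21.23
eef_pos: [0.5183, -0.16, 0.3585]
ee_rot: [-1.035, 1.183, 0.147]
ft_force: [-0.1, -0.3, -4.3]
gripper_width: 0.0546
finger_force: 39.5
[-0.8646  0.2496  2.206   1.489   1.6387  1.6326] [[0.4231882195461137, -0.5898239108850754, 0.6877641201644829], [-0.39992203548741473, 0.5595379092136299, 0.7259336703063463], [-0.8130031342922324, -0.582258604316909, 0.0009062725483642287]] [ 0.5183 -0.16    0.3586]
```

```bash
python3 -m jog '[[0,0,0,-0.0843,-0.0882,0],[0,0,0,-0.0843,-0.0882,0],[0,0,0,-0.0843,-0.0882,0],[0,0,0,-0.0843,-0.0882,0],[0,0,0,-0.0843,-0.0882,0],[0,0,0,-0.0843,-0.0882,0],[0,0,0,-0.0843,-0.0882,0],[0,0,0,-0.0843,-0.0882,0],[0,0,0,-0.0843,-0.0882,0],[0,0,0,-0.0843,-0.0882,0]]'
python3 -m jog '[[0,0,0,-0.0843,-0.0882,0],[0,0,0,-0.0843,-0.0882,0],[0,0,0,-0.0843,-0.0882,0],[0,0,0,-0.0843,-0.0882,0],[0,0,0,-0.0843,-0.0882,0],[0,0,0,-0.0843,-0.0882,0],[0,0,0,-0.0843,-0.0882,0],[0,0,0,-0.0843,-0.0882,0],[0,0,0,-0.0843,-0.0882,0],[0,0,0,-0.0843,-0.0882,0]]'
python3 - <<'E'
from kin import *
s=ctrl.sense(); Rc=R.from_rotvec(s['ee_rot']); p=s['eef_pos']; print(p,s['joint_positions'])
Rt=tool(np.pi/2-.049,np.pi/6); w=(Rt*Rc.inv()).as_rotvec(); print("rot to cradle",w,np.linalg.norm(w))
# cradle fit. frames: after lock (1, both cams) and 4, 2
u=np.array([np.sin(.049),np.cos(.049),0]); M=(R.from_euler("z",np.pi/2-.049)*R.from_euler("y",np.pi/6)).as_matrix()
o=np.array([.5565,.197,.064])
for n in("top1","top4","scene1","scene4"):
    f=dict(np.load(n+".npz")); P=cloud(f);H,S,V=hsv(f); q=P[(H>106)&(H<128)&(S>130)&(V>30)&(P[...,0]>.48)&(P[...,0]<.63)&(P[...,1]>.1)&(P[...,1]<.32)&(P[...,2]>.03)]
    l=(q-o)@M; hi=l[(l[:,2]>.04)&(l[:,2]<.108)]; print(n,len(l),len(hi),"plate x",np.percentile(hi[:,0],[5,50,95]),"y",np.percentile(hi[:,1],[2,50,98]),"zmax",np.percentile(l[:,2],[98,100]))
    for a,b in((0,.02),(.022,.034)):
        lo=l[(l[:,2]>a)&(l[:,2]<b)&(l[:,0]<.018)]
        print("  cheeks",a,len(lo),"y",np.percentile(lo[:,1],[2,50,98]),"neg/pos med",np.median(lo[lo[:,1]<-.02][:,1]),np.median(lo[lo[:,1]>.02][:,1]))
    fl=l[(np.abs(l[:,1])<.022)&(l[:,0]<.02)&(l[:,0]>-.025)&(l[:,2]<.02)]; print("  floor z",len(fl),np.percentile(fl[:,2],[10,50,90]) if len(fl) else "")
    print([(round(k["confidence"],2),W(f,*k["at"],z=.064)) for k in []])
E
```

```text
t: 22.17
eef_pos: [0.5183, -0.16, 0.3585]
ee_rot: [-1.584, 0.397, -0.801]
ft_force: [-0.9, -0.4, -3.2]
gripper_width: 0.0549
finger_force: 39.5
t: 23.0
eef_pos: [0.5183, -0.1599, 0.3585]
ee_rot: [-1.756, -0.665, -1.69]
ft_force: [-0.8, -0.3, -2.9]
gripper_width: 0.0548
finger_force: 39.5
[ 0.5183 -0.1599  0.3585] [-0.865   0.2447  2.2095  1.4916  1.6311 -0.8048]
rot to cradle [-0.5202  0.1361  0.721 ] 0.899444074718247
top1 405 109 plate x [0.0221 0.0267 0.0308] y [-0.0177  0.0026  0.0203] zmax [0.1115 0.1169]
  cheeks 0 76 y [-0.0316 -0.0033  0.0352] neg/pos med -0.02894536714020364 0.031926059429237
  cheeks 0.022 30 y [-0.0382 -0.031   0.0392] neg/pos med -0.03418797932478218 0.038746603341085054
  floor z 97 [-0.0061 -0.0009  0.004 ]
[]
top4 397 113 plate x [0.0227 0.027  0.0313] y [-0.0177  0.0017  0.0205] zmax [0.1121 0.119 ]
  cheeks 0 73 y [-0.0311  0.0003  0.0361] neg/pos med -0.027260395982568526 0.03207975807695404
  cheeks 0.022 22 y [-0.0375 -0.0328  0.0399] neg/pos med -0.034501721972603726 0.03878026801962267
  floor z 93 [-0.006  -0.0013  0.0028]
[]
scene1 639 50 plate x [0.0254 0.0282 0.0308] y [-0.0259 -0.0226 -0.0118] zmax [0.1125 0.1169]
  cheeks 0 222 y [-0.04    0.0118  0.0321] neg/pos med -0.0374587393001548 0.029386122863557775
  cheeks 0.022 110 y [-0.0446  0.0304  0.0385] neg/pos med -0.04072524545468707 0.03361824661777528
  floor z 84 [-0.002   0.0005  0.0023]
[]
scene4 643 51 plate x [0.0253 0.0284 0.0308] y [-0.0254 -0.0225 -0.0132] zmax [0.1138 0.1155]
  cheeks 0 231 y [-0.0401  0.01    0.0329] neg/pos med -0.037803762364465116 0.029829065783360517
  cheeks 0.022 104 y [-0.0435  0.0303  0.0374] neg/pos med -0.040591574008154364 0.03337526057749715
  floor z 81 [-0.0017  0.0001  0.0023]
[]
```

```bash
python3 -m jog '[[0.0037,0.02,0,-0.0578,0.0151,0.0801],[0.0037,0.026,-0.002,-0.0578,0.0151,0.0801],[0.0037,0.028,-0.003,-0.0578,0.0151,0.0801],[0.0037,0.028,-0.003,-0.0578,0.0151,0.0801],[0.0037,0.028,-0.004,-0.0578,0.0151,0.0801],[0.0037,0.028,-0.004,-0.0578,0.0151,0.0801],[0.0037,0.028,-0.004,-0.0578,0.0151,0.0801],[0.0037,0.028,-0.004,-0.0578,0.0151,0.0801],[0.0037,0.026,-0.003,-0.0578,0.0151,0.0801],[0.0037,0.02,-0.003,0,0,0]]'
python3 - <<'E'
from kin import *
s=ctrl.sense(); Rc=R.from_rotvec(s['ee_rot']); p=s['eef_pos']; print(p,s['joint_positions'],s['ft_force'])
Rt=tool(np.pi/2-.049,np.pi/6); print("left",(Rt*Rc.inv()).as_rotvec()); print("ik seat",ik(np.array([.5591,.2484,.122]),Rt,.269,1,s['joint_positions']))
B=np.c_[Rc.as_matrix()[:,2],-Rc.as_matrix()[:,1],Rc.as_matrix()[:,0]]; o=p-B@[.019,0,.078]
for c in("top","scene"):
    f=grab_frame(c); P=cloud(f)[f["depth"]>0]; l=(P-o)@B
    l=l[(np.abs(l[:,0])<.06)&(np.abs(l[:,1])<.05)&(l[:,2]>-.03)&(l[:,2]<.22)]
    for a,b in((-.02,.01),(.01,.04),(.04,.06),(.1,.12),(.15,.2)):
        k=l[(l[:,2]>a)&(l[:,2]<b)]
        if len(k)>4: print(c,a,len(k),"x",np.percentile(k[:,0],[5,50,95]),"y",np.percentile(k[:,1],[5,50,95]))
    m=(np.abs(l[:,0])<.035)&(np.abs(l[:,1])<.03); print("z ext",np.percentile(l[m][:,2],[0,1,99,100]))
E
```

```text
t: 23.83
eef_pos: [0.5568, 0.102, 0.33]
ee_rot: [-1.629, -1.554, -0.934]
ft_force: [-0.6, -0.3, -1.6]
gripper_width: 0.055
finger_force: 39.5
[0.5568 0.102  0.33  ] [-0.2751  0.1858  2.0255  1.0157  1.4278 -0.66  ] [-0.6119 -0.2792 -1.6414]
left [ 0.0039 -0.0022 -0.0034]
ik seat (array([-0.0138,  0.52  ,  2.0835,  1.3109,  1.1097, -0.962 ]), np.float64(6.356489426411829e-13))
top -0.02 10 x [-0.0227 -0.0203 -0.0191] y [-0.0124 -0.0033  0.0098]
top 0.01 18 x [-0.026  -0.0214 -0.0196] y [-0.0195  0.0014  0.012 ]
top 0.04 39 x [-0.0246 -0.0219 -0.019 ] y [-0.0191 -0.0015  0.0184]
top 0.1 85 x [-0.0239 -0.0184  0.0247] y [-0.0231  0.0138  0.0296]
top 0.15 149 x [-0.0408 -0.0081  0.0198] y [-0.0066  0.0057  0.0137]
z ext [0.0008 0.0078 0.185  0.1892]
scene -0.02 36 x [-0.0164  0.0075  0.0334] y [-0.0269 -0.0242 -0.0085]
scene 0.01 212 x [-0.0157  0.0131  0.0344] y [-0.028  -0.0251  0.0087]
scene 0.04 127 x [-0.0162  0.0171  0.0344] y [-0.0293 -0.0256  0.0178]
scene 0.1 191 x [-0.0181  0.0114  0.0336] y [-0.0289 -0.0258  0.012 ]
scene 0.15 371 x [-0.0324  0.0006  0.0277] y [-0.0138 -0.0096  0.0033]
z ext [0.0022 0.006  0.1831 0.1845]
```

```bash
python3 -m jog '[[0.0003,0.0172,-0.009,0.0039,-0.0022,-0.0034],[0.0003,0.0172,-0.009,0,0,0],[0.0003,0.0172,-0.009,0,0,0],[0.0003,0.0172,-0.009,0,0,0],[0.0003,0.0172,-0.009,0,0,0],[0.0003,0.0172,-0.009,0,0,0],[0.0003,0.0172,-0.009,0,0,0],[0.0003,0.0172,-0.009,0,0,0],[0.0002,0.0172,-0.009,0,0,0],[0,0,0,0,0,0]]'
python3 -m jog '[[0.0004,0.0087,-0.005,0,0,0],[0.0004,0.0087,-0.005,0,0,0],[0.0004,0.0087,-0.005,0,0,0],[0.0004,0.0087,-0.005,0,0,0],[0.0004,0.0085,-0.005,0,0,0],[-0.0003,-0.006,-0.0104,0,0,0],[-0.0003,-0.006,-0.0104,0,0,0],[-0.0003,-0.006,-0.0104,0,0,0],[-0.0003,-0.006,-0.0104,0,0,0],[0,0,0,0,0,0]]'
python3 - <<'E'
from kin import *
s=ctrl.sense(); Rc=R.from_rotvec(s['ee_rot']); p=s['eef_pos']; print(p,s['joint_positions'],s['ft_force'])
M=(R.from_euler("z",np.pi/2-.049)*R.from_euler("y",np.pi/6)).as_matrix(); o=np.array([.5565,.197,.064])
print("tool vs cradle: TCP local",M.T@(p-o),"bottle origin pred",M.T@(p-o)-[.014,0,.075],"rot err deg",np.degrees((tool(np.pi/2-.049,np.pi/6)*Rc.inv()).as_rotvec()))
for c in("top","scene"):
    f=grab_frame(c); np.savez(c+"5.npz",**f); P=cloud(f); H,S,V=hsv(f); l=(P-o)@M; ok=(f["depth"]>0)&(np.abs(l[...,0])<.08)&(np.abs(l[...,1])<.05)
    b=ok&(H>106)&(H<128)&(S>130); k=l[b&(l[...,2]>.04)&(l[...,2]<.11)]; print(c,"plate",len(k),np.percentile(k[:,0],[5,50,95]) if len(k) else "", np.percentile(k[:,1],[2,98]) if len(k) else "")
    q=l[ok&~b&(l[...,2]>.062)&(l[...,2]<.115)]; print("  body x",np.percentile(q[:,0],[5,50,95]),"y",np.percentile(q[:,1],[5,50,95])); h=l[ok&(l[...,2]>.2)]; print("  head z max",np.percentile(h[:,2],[95,100]))
E
```

```text
t: 24.77
eef_pos: [0.5567, 0.2562, 0.2458]
ee_rot: [-1.631, -1.541, -0.941]
ft_force: [-0.6, -0.6, -4.1]
gripper_width: 0.0546
finger_force: 39.5
t: 25.6
eef_pos: [0.558, 0.2727, 0.1784]
ee_rot: [-1.632, -1.544, -0.944]
ft_force: [-0.7, 0.8, -4.3]
gripper_width: 0.0548
finger_force: 39.5
[0.558  0.2727 0.1784] [ 0.0303  0.4134  2.0925  1.3034  1.1118 -0.848 ] [-0.7444  0.8196 -4.2648]
tool vs cradle: TCP local [0.0084 0.0022 0.1369] bottle origin pred [-0.0056  0.0022  0.0619] rot err deg [-0.1934 -0.0914  0.3096]
top plate 0  
  body x [-0.0351 -0.0315 -0.0269] y [-0.0174  0.0009  0.0198]
  head z max [0.2434 0.2464]
scene plate 53 [0.0254 0.0283 0.0308] [-0.0245  0.0019]
  body x [-0.0313 -0.0051  0.0253] y [-0.0274 -0.0246 -0.0028]
  head z max [0.2427 0.2442]
```

```bash
python3 -m jog '[[0.0001,-0.003,-0.0052,0,0,0],[0.0001,-0.003,-0.0052,0,0,0],[0.0001,-0.003,-0.0052,0,0,0],[0.0001,-0.003,-0.0052,0,0,0],[0,-0.003,-0.0052,0,0,0],[0,-0.003,-0.0052,0,0,0],[0,-0.003,-0.0052,0,0,0],[0,-0.003,-0.0052,0,0,0],[0,-0.003,-0.0052,0,0,0],[0,0,0,0,0,0]]'
python3 -m jog '[[0,-0.0005,-0.0009,0,0,0],[0,-0.0005,-0.0009,0,0,0],[0,-0.0005,-0.0009,0,0,0],[0,-0.0005,-0.0009,0,0,0],[0,-0.0005,-0.0009,0,0,0],[0,0,0,0,0,0],[0,0,0,0,0,0],[0,0,0,0,0,0],[0,0,0,0,0,0],[0,0,0,0,0,0]]'
python3 - <<'E'
from kin import *
s=ctrl.sense(); p=s['eef_pos']
M=(R.from_euler("z",np.pi/2-.049)*R.from_euler("y",np.pi/6)).as_matrix(); o=np.array([.5565,.197,.064])
print("pred",M.T@(p-o)-[.014,0,.075],"f local",M.T@s['ft_force'])
E
```

```text
t: 26.53
eef_pos: [0.5588, 0.2466, 0.133]
ee_rot: [-1.63, -1.545, -0.945]
ft_force: [-0.4, 0.5, -3.3]
gripper_width: 0.0548
finger_force: 39.5
t: 27.37
eef_pos: [0.5591, 0.2447, 0.1297]
ee_rot: [-1.629, -1.546, -0.946]
ft_force: [-0.2, -1.1, -3.2]
gripper_width: 0.0546
finger_force: 39.5
pred [-0.0055 -0.0003  0.0058] f local [ 0.6429  0.1186 -3.2748]
```

Still free. I continue down in small steps, watching the force.

```bash
cat > fl.py <<'E'
from kin import *
s=ctrl.sense(); p=s['eef_pos']; M=(R.from_euler("z",np.pi/2-.049)*R.from_euler("y",np.pi/6)).as_matrix()
print("pred",M.T@(p-[.5565,.197,.064])-[.014,0,.075],"f local",M.T@s['ft_force'],"w",s['gripper_width'])
E
python3 -m jog '[[0,-0.0005,-0.0009,0,0,0],[0,-0.0005,-0.0009,0,0,0],[0,-0.0005,-0.0009,0,0,0],[0,0,0,0,0,0],[0,0,0,0,0,0],[0,0,0,0,0,0],[0,0,0,0,0,0],[0,0,0,0,0,0],[0,0,0,0,0,0],[0,0,0,0,0,0]]' | grep ft; python3 fl.py
python3 -m jog '[[0,-0.0005,-0.0009,0,0,0],[0,-0.0005,-0.0009,0,0,0],[0,0,0,0,0,0],[0,0,0,0,0,0],[0,0,0,0,0,0],[0,0,0,0,0,0],[0,0,0,0,0,0],[0,0,0,0,0,0],[0,0,0,0,0,0],[0,0,0,0,0,0]]' | grep ft; python3 fl.py
```

```text
ft_force: [-0.0, 0.5, -3.5]
pred [-0.0055 -0.0004  0.0026] f local [ 2.1346  0.027  -2.787 ] w 0.05453021278673675
ft_force: [-4.6, 5.0, 9.3]
pred [-0.0054 -0.0001  0.002 ] f local [-0.5183  4.8681 10.4106] w 0.05473781302780729
```

```bash
python3 -m jog '[[-0.0005,0.0003,0.0005,0,0,0],[-0.0005,0.0003,0.0005,0,0,0],[0,0.0009,-0.0005,0,0,0],[0,0.0009,-0.0005,0,0,0],[0,0.0009,-0.0005,0,0,0],[0,0.0009,-0.0005,0,0,0],[0,0,0,0,0,0],[0,0,0,0,0,0],[0,0,0,0,0,0],[0,0,0,0,0,0]]' | grep ft; python3 fl.py
python3 -m jog '[[0,0.0009,-0.0005,0,0,0],[0,0,0,0,0,0],[0,0,0,0,0,0],[0,0,0,0,0,0],[0,0,0,0,0,0],[0,0,0,0,0,0],[0,0,0,0,0,0],[0,0,0,0,0,0],[0,0,0,0,0,0],[0,0,0,0,0,0]]' | grep ft; python3 fl.py
```

```text
ft_force: [2.0, -2.6, 7.2]
pred [-0.0016  0.0001  0.0022] f local [-5.7303 -2.1232  4.9954] w 0.05381478467018298
ft_force: [-0.9, -4.5, 12.1]
pred [-0.0008 -0.      0.0026] f local [-9.9785  0.6709  8.254 ] w 0.053593139705029595
```

```bash
python3 -m jog '[[0,0,0,0,0,0],[0,0,0,0,0,0],[0,0,0,0,0,0],[0,0,0,0,0,0],[0,0,0,0,0,0],[0,0,0,0,0,0],[0,0,0,0,0,0],[0,0,0,0,0,0],[0,0,0,0,0,0],[0,0,0,0,0,0]]' 0.07 10
python3 -m jog '[[0,-0.003,0.0017,0,0,0],[0,-0.006,0.0035,0,0,0],[-0.0005,-0.01,0.0058,0,0,0],[-0.0005,-0.013,0.0075,0,0,0],[-0.0005,-0.013,0.0075,0,0,0],[-0.0005,-0.013,0.0075,0,0,0],[-0.0005,-0.017,0.01,0,0,0],[-0.001,-0.026,0.015,0,0,0],[-0.001,-0.026,0.015,0,0,0],[-0.001,-0.026,0.015,0,0,0]]' 0.08
python3 - <<'E'
from kin import *
M=(R.from_euler("z",np.pi/2-.049)*R.from_euler("y",np.pi/6)).as_matrix(); o=np.array([.5565,.197,.064])
for c in("scene","top"):
    f=grab_frame(c); np.savez(c+"6.npz",**f); P=cloud(f); H,S,V=hsv(f); l=(P-o)@M; ok=(f["depth"]>0)&(np.abs(l[...,0])<.06)&(np.abs(l[...,1])<.05)&~((H>106)&(H<128)&(S>130))
    for a,b in((.04,.08),(.08,.118),(.14,.175)):
        q=l[ok&(l[...,2]>a)&(l[...,2]<b)]; print(c,a,len(q),"x",np.percentile(q[:,0],[5,50,95]),"y",np.percentile(q[:,1],[5,50,95]))
    q=l[ok&(l[...,2]>.15)]; print("top z",np.percentile(q[:,2],[95,100]))
s=dict(np.load("scene6.npz"));t=dict(np.load("top6.npz"))
a=cv2.resize(s["pixels"][130:270,250:390,::-1],(560,560),interpolation=cv2.INTER_CUBIC); b=cv2.resize(t["pixels"][195:250,225:280,::-1],(236,236),interpolation=cv2.INTER_CUBIC); c=np.zeros((560,796,3),np.uint8); c[:,:560]=a; c[:236,560:]=b; cv2.imwrite("pics/fin.png",c)
E
```

```text
t: 31.53
eef_pos: [0.5581, 0.2472, 0.1236]
ee_rot: [-1.629, -1.546, -0.946]
ft_force: [0.0, -0.3, -0.2]
gripper_width: 0.07
finger_force: 0.0
t: 32.37
eef_pos: [0.5522, 0.0919, 0.2134]
ee_rot: [-1.63, -1.546, -0.946]
ft_force: [0.4, 1.3, -0.3]
gripper_width: 0.0804
finger_force: 0.0
scene 0.04 234 x [-0.0261  0.0004  0.0248] y [-0.0295 -0.0273 -0.0241]
scene 0.08 278 x [-0.0254  0.0024  0.0274] y [-0.0299 -0.0264 -0.0074]
scene 0.14 222 x [-0.0354 -0.0053  0.0187] y [-0.0157 -0.0105 -0.0033]
top z [0.1828 0.1841]
top 0.04 101 x [-0.0314 -0.0273  0.0047] y [-0.0199  0.0094  0.0308]
top 0.08 128 x [-0.031  -0.0259  0.0197] y [-0.0208  0.0112  0.0305]
top 0.14 43 x [-0.0453 -0.0283  0.0111] y [-0.0042  0.0124  0.0172]
top z [0.1861 0.1892]
```

View pics/fin.png

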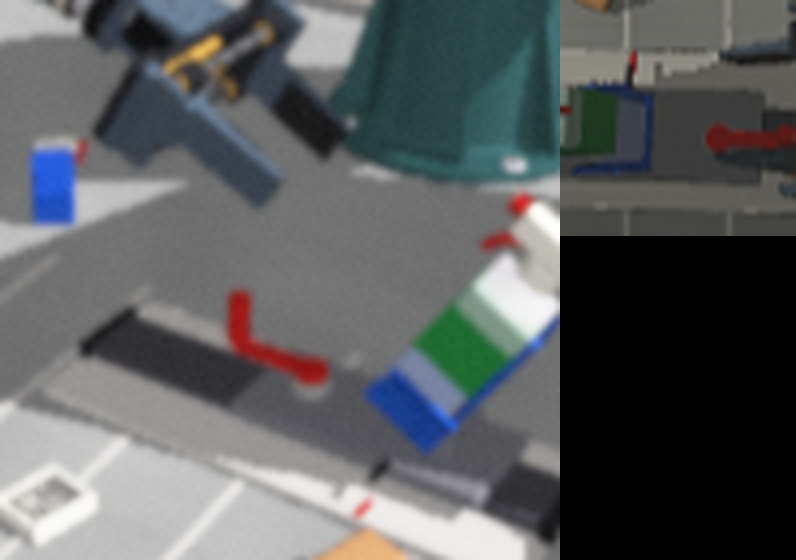

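The bottle sits in the blue pocket at (455,350), flush on its back plate. The lever is locked with its knob at (238,310), and the pointer lines up with the mark at (632,72) in the inset. The gripper is clear, so I hand it in.

```bash
python3 -c "
from rig import job_done
print(job_done())"
```

```text
the job is handed in; nothing more can be done
None
```

The job is handed in at about 33 s: the rest is locked with its pointer within about 1 mm of the mark, and the bottle was turned about 168° upside down for over a second, then seated upright in the blue pocket.

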